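# Hang the guarded thermometer on its drop-keeper hook

## Task

Lift the guarded glass thermometer out of the white draining block and hang it by its eye on the peg of the hook stand, pushed in past the keeper so that the keeper lifts and then drops shut behind the eye; let go and leave it hanging still. It is thin glass in a light guard, so handle it gently: use a light grip, never knock it or press it hard against the block or the stand, and rest its eye on the peg before letting go, so that it does not drop. Leave the other glassware, the bottles and the crucible where they stand.

Things in the scene. Friction and masses are not known exactly. Their poses are not given: they have to be found in the camera images.
- thermometer_mid (a point): Thermometer to hang (loose, 90 to 140 g): glass tube in an open-fronted aluminium guard, 254 mm long, upright in the block's front hole. Point on its centre line, 127 mm above the lower end. z up to the eye, y across the guard's width, x out of its back. Guard 24 (y) x 10 (x) mm from 48 to 218 mm above the lower end; below it a bulb cup, 19 mm diameter. Fragile: a grip over 50 N, or a knock over 15 N, breaks it.
- thermometer_eye (a point): Centre of the thermometer's hanging eye, 236 mm above its lower end: a ring of 4 mm wire, 28 mm inside and 36 mm outside, in the thermometer's y-z plane (hole along x). Same axes as thermometer_mid. To keep eye and hook clear of the hand, grip the guard across its 24 mm width, 70 to 110 mm above the lower end.
- stand: Hook stand (fixed). Origin under the centre of its blue base plate, 200 (x) x 120 (y) x 12 mm. A 12 mm rod, 78 mm towards +x of the origin, rises to 412 mm and carries a steel hook plate 44 mm wide, from 268 to 346 mm high; the plate's face looks to -x, 43 mm towards +x of the origin, and a level peg sticks out of it towards -x, 285 mm above the bench.
- peg_root (a point): Where the peg's axis leaves the hook plate's face, 285 mm above the bench; axes as the stand. The peg, 6 mm in diameter, runs 54 mm from here along -x and ends in a 9 mm ball. An eye hanging on it has its centre 11 mm below the peg's axis.
- peg_tip (a point): Outer end of the peg's ball, 58.5 mm from peg_root along -x. Axes as the stand.
- keeper (a joint): Gravity keeper, rad: 0 = shut, to 1.35 as its lower end swings inwards and up; it cannot swing outwards. A light steel flap, its lower end a fork astride the peg, ending 1 mm above the peg's axis 36 mm out from the plate. An eye pushed inwards along the peg lifts it with almost no force; when the eye rests on the peg with its centre within 14 mm of the plate (it can go to 2 mm), the keeper drops shut behind it.
- keeper_hinge (a point): Middle of the keeper's hinge pin (along y), 40 mm out from the plate and 42 mm above the peg's axis. It sits between two cheeks, 30 mm apart over all, that reach from the plate to 48 mm out, 35 to 49 mm above the peg's axis. Axes as the stand.
- block: White plastic draining block (fixed), 150 (x) x 60 (y) x 56 mm high, origin under its centre. The thermometer stands 45 mm towards -x in a hole 22 mm wide, 44 mm deep (floor 12 mm above the bench): lift it straight up by 50 mm to come free. A like hole in the middle is empty.
- glass_rod: Glass stirring rod (loose, to be left alone), 7 mm in diameter, 165 mm long, upright in the block's rear hole, 97 mm from the thermometer. Origin at its lower end.
- tray: White low tray (fixed), 150 x 100 x 22 mm, beside the block, to its left or right. Origin under its centre.
- flask: Glass conical flask (leave alone), 62 mm in diameter at the foot, 105 mm high, in front on the right. Origin at its foot.
- weighing_bottle: Small stoppered glass weighing bottle (leave alone), 42 mm in diameter, 62 mm high, on the tray. Origin at its foot.
- crucible: Small lidded white porcelain crucible (leave alone), 44 mm in diameter, 47 mm high, on the tray. Origin at its foot.
- amber_bottle: Amber reagent bottle (leave alone), 68 mm in diameter, 142 mm high, out on the left. Origin at its foot.
- beaker: Glass beaker (leave alone), 74 mm in diameter, 95 mm high, out on the right. Origin at its foot.
- wash_bottle: White plastic wash bottle with spout (leave alone), 60 mm in diameter, 166 mm high, out on the right. Origin at its foot.
- watch_glass: Shallow glass dish (leave alone), 74 mm in diameter, 11 mm high, lying between robot and stand. Origin at its foot.

How it is judged:
By the outcome, as a careful person would: the job done as asked, in the order asked, and still so for the second after the job is handed in, with the robot touching nothing.
It also fails if it takes over 51 s, if anything falls off the work surface, if the arm or the gripper's body presses on something with over 40 N, if the wrist force passes 120 N, or if a joint passes its speed limit or range.

## Robot

A 6-joint arm with a two-finger parallel gripper is mounted at the origin on the work surface. World frame = base frame: x ahead of the robot, y to its left, z up, the work surface at z = 0. Lengths are in mm, angles in rad, forces in N, time in s.
With the tool pointing down it reaches from about 275 to 1000 mm from the base axis. Payload 8.4 kg.
Tool frame: the origin (TCP) lies at the very end of the fingers, on their centre line; the grasp point (between the pads) lies 19 mm behind it; z points along the fingers, y is the direction in which the jaws open and shut (so a half turn about z gives the same grasp; the last joint's range is limited). The gripper opens to 85 mm and grips with 20 to 120 N. Pads are 22 mm wide; open, the fingers measure 114 mm over their backs; the gripper's body (76 mm by 85 mm) begins 54 mm behind the grasp point. The pads swing forward as they close: fully open they stand 13 mm farther back than shut.
Start: joints at [-1.151, 0.353, 1.633, -0, 1.155, -0.002], TCP at [255.876, -570.224, 231.281] pointing down, gripper open.
Joint ranges: [-2.63, 2.63], [-0.92, 2.1], [0.06, 2.66], [-1.3, 4.44], [0, 2.69], [-3.02, 3.02]. Speed limits (rad/s): [2.22, 2.22, 2.79, 3.14, 3.14, 3.14].

## Interface

Orientations are given as [roll, pitch, yaw] about the fixed x, y, z axes, in that order (R = Rz(yaw) Ry(pitch) Rx(roll)).
In Python, from rig import readout, grab_frame, calibration, r gives the robot as it stands. The module is installed in compiled form; this text tells all that it offers.
- The arm moves only by the tool play_rows, never from a script. Its argument "rows" is a list of rows, each a list of 3 entries, a list of its own where there are three numbers: the closure in counts, from 0 (fully open) to 255 (shut), then the shift along the tool's x, y, z in cm, then the turn, a rotation vector about the tool's x, y, z in rad. In form: [[gripper, [dx, dy, dz], [rx, ry, rz]], ...]. A call has 1 to 12 rows; each row is the pose to reach, as a shift and turn from the pose commanded when the call began, along the tool's axes at that moment; what a row does not reach only later rows make up. A row lasts 1/12 s, in which the tool goes at most 41.7 mm and 7.16 degrees, less where a joint would pass 70% of its speed; a pose out of reach is approached as far as the arm can. A call with a gripper value outside its range is refused whole. The fingers move at their own pace and stop on an object; "squeeze" is the grip in N (left out, the last holds). Time passes only in rows, so rows that repeat a pose let the fingers close. It gives the time, the measured TCP pose, the force and the opening at its end, in the units of the state.
- readout.sense(): the state, without advancing time (a new reading comes with each control period).
- grab_frame(name): name is "scene" or "side" or "wrist"; returns (picture, depth): 384x512x3 uint8, red, green, blue; 384x512 float32, mm along the optical axis (not along the pixel's ray), 0 where there is no reading.
- calibration(name): a dict with "vfov" (degrees; the focal length in pixels is half the picture's height over the tangent of half this angle, whatever the lens; pixels are square), "cx", "cy" (the principal point, pixels), "cam_to_world" (4x4, takes a point from camera to world coordinates). Camera axes: x right, y down, z forward; pixel columns grow to the right and rows downward; lengths in mm; the calibration is good to about 2 mm. The wrist camera is an equidistant fisheye: a pixel r from the principal point sees the ray r / f radians off the axis. A picture is of the moment at which its call begins: read the wrist's pose just before it. calibration takes no time and is no camera call; for the wrist camera it gives the pose at the moment of the call.
- r.sign_off(): hands the job in, once; it reports no verdict.
The state is a dict: "clock": time; "qpos": joint angles; "qvel": joint speeds; "joint_efforts": joint torques, N m; "eef_pos": TCP position; "tcp_rot": TCP orientation; "contact_force": force on the tool from outside, world axes, zero at the start; "wrist_torque": the same for the moment, N m; "opening": opening from 0.0 (shut) to 1.0 (fully open).
Only numpy, scipy, OpenCV 4.12 (cv2) and the standard library are available. Lean on these libraries where they do the work, as an engineer would, in place of code of your own. Each camera call takes 0.05 s, during which the arm holds its last target.

## Working session

There is one attempt and no reset: what is moved stays moved. The work goes in short steps, Python scripts to look and compute and a tool call to move; the robot and the scene stay as the last step left them, time stands still between calls to the robot, and variables do not carry over. Pictures are saved under pics/ and viewed, and the job is handed in when it is done.

Besides the shell and the picture viewer there is one more tool, called after "Request:" as name(argument=value, ...) on one line, values as JSON. play_rows: Moves the arm, as the interface text tells. Its arguments: {"type":"object","properties":{"rows":{"type":"array"},"squeeze":{"type":"number"}},"required":["rows"]}

```bash
mkdir -p pics; python3 - <<'E'
from rig import readout, grab_frame, calibration, r
import cv2,numpy as np
print(readout.sense())
for n in ["scene","side","wrist"]:
    c=calibration(n); print(n,c["vfov"],c["cx"],c["cy"],np.round(c["cam_to_world"],3).tolist())
    p,d=grab_frame(n); np.savez(f"f0_{n}.npz",p=p,d=d,T=c["cam_to_world"],k=[c["vfov"],c["cx"],c["cy"]])
    cv2.imwrite(f"pics/a_{n}.png",cv2.resize(p[:,:,::-1],(800,600)))
E
```

```text
{'clock': 0.0, 'qpos': array([-1.15139430e+00,  3.53691032e-01,  1.63415603e+00, -6.85494852e-06,
        1.15518320e+00, -2.42565792e-03]), 'qvel': array([ 0.0012881 ,  0.00025291,  0.00015124,  0.0010413 , -0.00019557,
        0.00019523]), 'joint_efforts': array([ 9.20646089e-04, -6.05241323e+01, -3.42062581e+01,  2.44154307e-04,
        9.43298161e-03, -1.47517045e-05]), 'eef_pos': array([ 255.67829562, -569.77721934,  230.52552813]), 'tcp_rot': array([-3.14015504e+00,  2.78024956e-06,  4.21830455e-01]), 'contact_force': array([-0.40926693,  0.20573092,  0.40932901]), 'wrist_torque': array([0.06693007, 0.03383926, 0.00167473]), 'opening': 1.0029841438465983}
scene 44.42865098182271 252.01822681095618 194.14772327547558 [[0.866, 0.403, -0.295, 1065.918], [0.5, -0.701, 0.508, -890.809], [-0.002, -0.588, -0.809, 1569.593], [0.0, 0.0, 0.0, 1.0]]
side 51.917761824414015 256.38307986008397 181.3846197663379 [[-0.998, -0.046, 0.044, 496.455], [-0.061, 0.516, -0.854, 990.875], [0.016, -0.855, -0.518, 827.264], [0.0, 0.0, 0.0, 1.0]]
wrist 65.70646984690485 249.43102478370156 188.99260738706667 [[0.41, -0.88, -0.241, 315.855], [-0.912, -0.396, -0.107, -541.18], [-0.001, 0.263, -0.965, 373.654], [0.0, 0.0, 0.0, 1.0]]
```

View pics/a_scene.png

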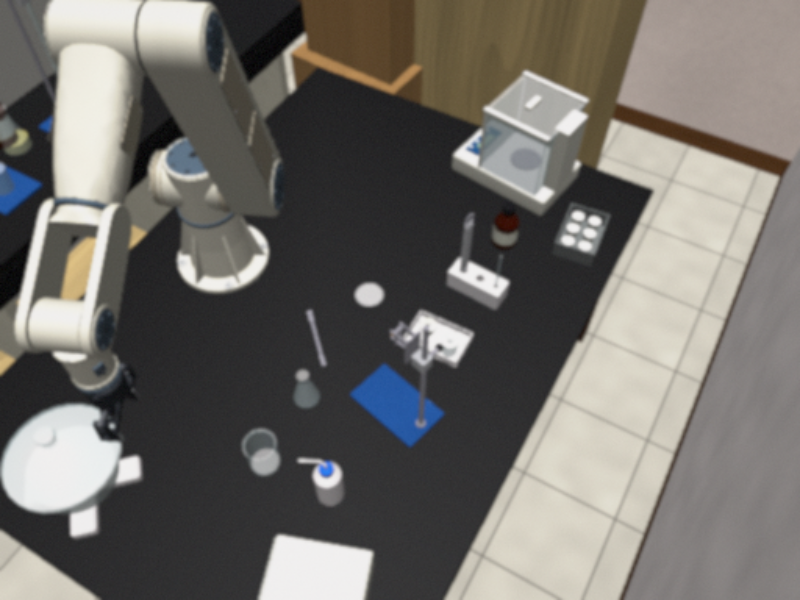

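View pics/a_side.png

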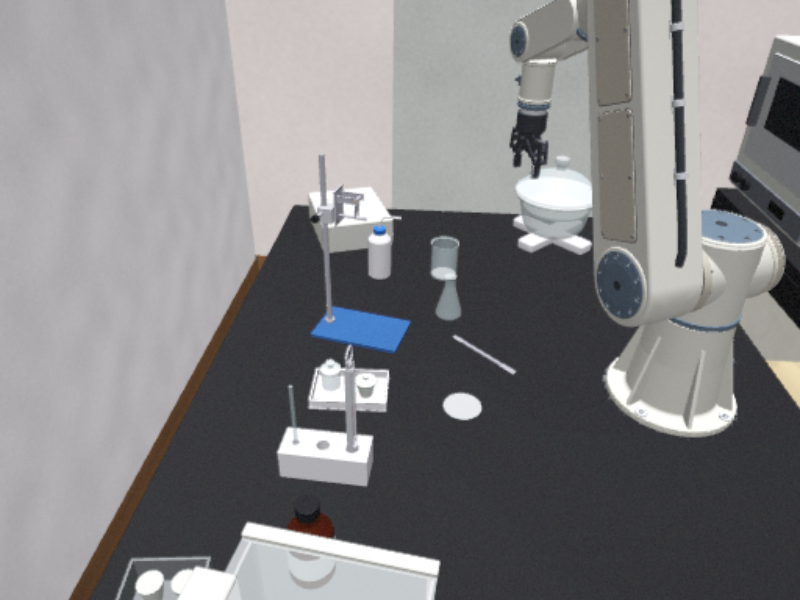

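View pics/a_wrist.png

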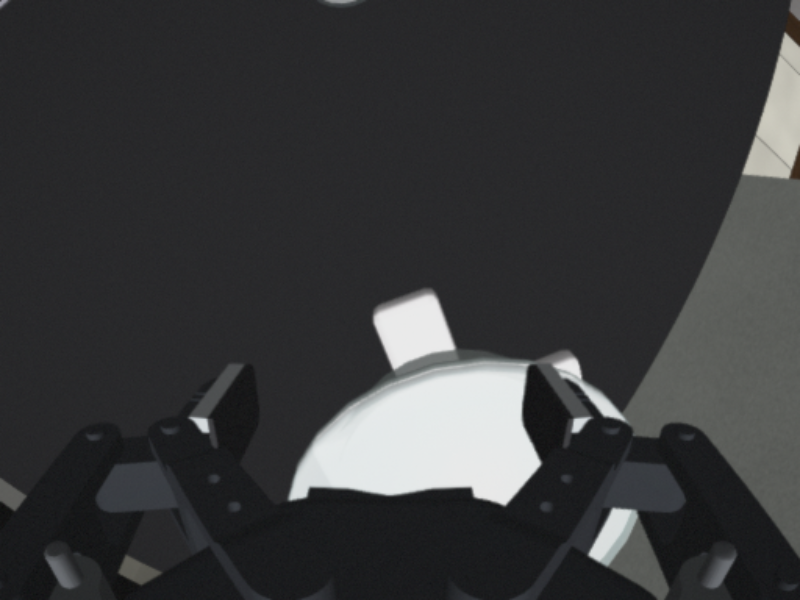

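Scene view (shown at 800x600): the thermometer stands in the block at about (467,240), the stand base is the blue plate at (397,403), and the hook plate is near (420,345). In the side view, the thermometer is at (351,400), its eye at (349,354), and the hook at (345,205).

```bash
cat > h.py <<'E'
import numpy as np,cv2
def load(f):
    z=np.load(f); return z['p'],z['d'],z['T'],z['k']
def cloud(d,T,k):
    f=192/np.tan(np.radians(k[0])/2); v,u=np.mgrid[0:384,0:512]
    P=np.stack([(u-k[1])/f*d,(v-k[2])/f*d,d],-1)
    return P@T[:3,:3].T+T[:3,3]
def ray(u,v,T,k):
    f=192/np.tan(np.radians(k[0])/2)
    d=np.array([(u-k[1])/f,(v-k[2])/f,1.]); return T[:3,3],T[:3,:3]@(d/np.linalg.norm(d))
def proj(X,T,k):
    f=192/np.tan(np.radians(k[0])/2); c=(np.asarray(X)-T[:3,3])@T[:3,:3]
    return np.stack([f*c[...,0]/c[...,2]+k[1],f*c[...,1]/c[...,2]+k[2]],-1)
def onz(u,v,z,T,k):
    o,d=ray(u,v,T,k); return o+d*(z-o[2])/d[2]
def tri(r1,r2):
    (a,d1),(b,d2)=r1,r2
    M=np.stack([d1,-d2],1); s=np.linalg.lstsq(M,b-a,rcond=None)[0]
    p,q=a+s[0]*d1,b+s[1]*d2; return (p+q)/2,np.linalg.norm(p-q)
E
python3 - <<'E'
from h import *
for n in ["scene","side"]:
    p,d,T,k=load(f"f0_{n}.npz"); C=cloud(d,T,k)
    hsv=cv2.cvtColor(p,cv2.COLOR_RGB2HSV)
    m=(abs(hsv[...,0].astype(int)-108)<12)&(hsv[...,1]>150)&(hsv[...,2]>80)&(abs(C[...,2]-12)<15)&(d>0)
    cn,_=cv2.findContours(m.astype(np.uint8),cv2.RETR_EXTERNAL,cv2.CHAIN_APPROX_NONE); c=max(cn,key=cv2.contourArea)
    w=np.array([onz(x,y,12,T,k)[:2] for x,y in c[:,0]],np.float32)
    print(n,"base",cv2.minAreaRect(w), cv2.boundingRect(c))
    # white block top near z=56
    m=(p.min(-1)>140)&(abs(C[...,2]-56)<6)&(d>0)
    cn,_=cv2.findContours(m.astype(np.uint8),cv2.RETR_EXTERNAL,cv2.CHAIN_APPROX_NONE)
    for c in cn:
        if cv2.contourArea(c)>60:
            w=np.array([onz(x,y,56,T,k)[:2] for x,y in c[:,0]],np.float32); print("blk",cv2.minAreaRect(w),cv2.boundingRect(c))
p,d,_,_=load("f0_scene.npz")
cv2.imwrite("pics/b_sc.png",cv2.resize(p[120:300,200:340,::-1],None,fx=3.3,fy=3.3,interpolation=cv2.INTER_CUBIC))
p,d,_,_=load("f0_side.npz")
cv2.imwrite("pics/b_s1.png",cv2.resize(p[210:320,170:260,::-1],None,fx=5.4,fy=5.4,interpolation=cv2.INTER_CUBIC))
cv2.imwrite("pics/b_s2.png",cv2.resize(p[90:230,180:280,::-1],None,fx=4.2,fy=4.2,interpolation=cv2.INTER_CUBIC))
E
```

```text
scene base ((649.3917846679688, -164.6999969482422), (123.21040344238281, 203.2929229736328), 75.92770385742188) (224, 233, 60, 53)
blk ((663.1729125976562, 242.52081298828125), (64.92095947265625, 149.76388549804688), 86.05280303955078) (287, 165, 39, 26)
side base ((644.9208984375, -150.10223388671875), (128.89019775390625, 200.40130615234375), 76.03203582763672) (199, 196, 64, 30)
blk ((656.0848388671875, 254.19650268554688), (65.78194427490234, 150.60264587402344), 86.12477111816406) (178, 274, 61, 24)
blk ((46.54716491699219, 63.67738723754883), (36.00477981567383, 92.4420166015625), 71.45002746582031) (406, 244, 34, 13)
blk ((432.2408447265625, -1169.4854736328125), (433.44708251953125, 49.25064468383789), 0.06374461203813553) (251, 99, 77, 6)
blk ((1363.83837890625, -690.8214721679688), (1449.080078125, 22.853652954101562), 89.65884399414062) (0, 83, 142, 139)
```

View crops.

View pics/b_sc.png

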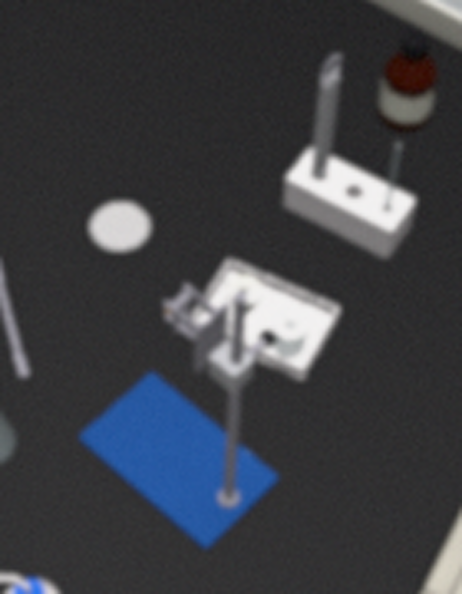

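View pics/b_s1.png

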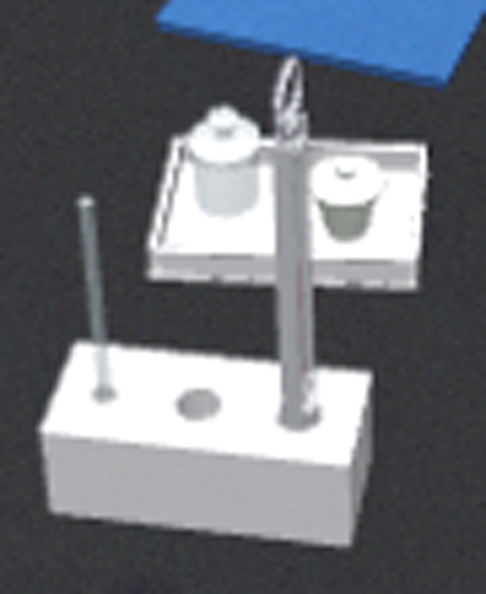

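View pics/b_s2.png

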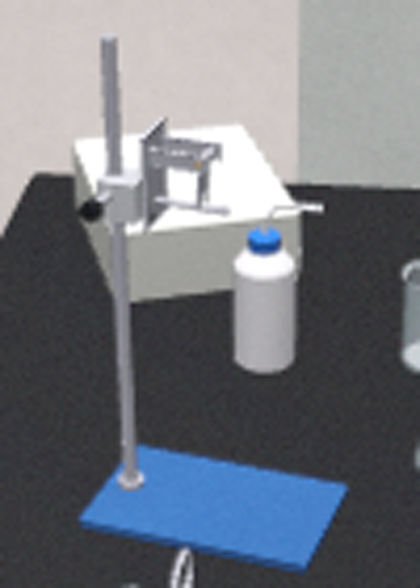

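Request:
play_rows(rows=[[0, [0, 0, -4], [0, 0, 0]], [0, [0, 0, -8], [0, 0, 0]], [0, [0, 0, -12], [0, 0, 0]], [0, [0, 0, -16], [0, 0, 0]], [0, [3, -3, -19], [0, 0, -0.1]], [0, [6, -6, -20], [0, 0, -0.2]], [0, [9, -9, -20], [0, 0, -0.3]], [0, [12, -12, -20], [0, 0, -0.4]], [0, [15, -15, -20], [0, 0, -0.5]], [0, [18, -18, -20], [0, 0, -0.6]], [0, [21, -21, -20], [0, 0, -0.7]], [0, [24, -24, -20], [0, 0, -0.8]]])

```text
clock: 1.15
eef_pos: [371.0, -265.7, 431.2]
tcp_rot: [3.141, -0.0, 1.226]
contact_force: [1.9, -0.3, 0.4]
opening: 1.001
```

```bash
python3 - <<'E'
from rig import readout
import numpy as np
s=readout.sense(); np.set_printoptions(precision=4,suppress=True)
print(s['clock'],s['qpos'],s['eef_pos'],s['tcp_rot'],s['contact_force'])
E
```

```text
1.15 [-0.6249 -0.0595  1.6885  0.0001  1.5124 -0.2804] [ 371.0091 -265.7461  431.2411] [ 3.1414 -0.      1.2263] [ 1.8731 -0.3239  0.4247]
```

Request:
play_rows(rows=[[0, [3.4, 0, 0], [0, 0, -0.05]], [0, [6.8, 0, 0], [0, 0, -0.1]], [0, [10.2, 0, 0], [0, 0, -0.15]], [0, [13.6, 0, 0], [0, 0, -0.2]], [0, [17.0, 0, 0], [0, 0, -0.25]], [0, [20.5, 0, 0], [0, 0, -0.3]], [0, [24.0, 0, 0], [0, 0, -0.35]], [0, [27.5, -0.3, 0], [0, 0, -0.4]], [0, [31, -0.5, 0], [0, 0, -0.45]], [0, [34, -0.8, 0], [0, 0, -0.47]], [0, [34, -0.8, 0], [0, 0, -0.47]], [0, [34, -0.8, 0], [0, 0, -0.47]]])

```text
clock: 2.15
eef_pos: [479.7, 55.8, 430.8]
tcp_rot: [-3.141, 0.0, 1.695]
contact_force: [0.8, -0.7, -0.6]
opening: 0.994
```

```bash
cat > snap.py <<'E'
import sys
from rig import readout, grab_frame, calibration
import numpy as np,cv2
np.set_printoptions(precision=4,suppress=True)
tag=sys.argv[1]
s=readout.sense(); print(s['clock'],s['qpos'],s['eef_pos'],s['tcp_rot'],s['contact_force'],s['opening'])
for n in sys.argv[2:]:
    c=calibration(n); p,d=grab_frame(n); np.savez(f"{tag}_{n}.npz",p=p,d=d,T=c["cam_to_world"],k=[c["vfov"],c["cx"],c["cy"]])
    cv2.imwrite(f"pics/{tag}_{n}.png",cv2.resize(p[:,:,::-1],(800,600),interpolation=cv2.INTER_CUBIC))
E
python3 snap.py f1 wrist
```

```text
2.15 [ 0.1128 -0.0115  1.6433 -0.0001  1.5108 -0.0111] [479.6991  55.8096 430.8057] [-3.1406  0.0001  1.6947] [ 0.7588 -0.6807 -0.6167] 0.9937429399333819
```

View pics/f1_wrist.png

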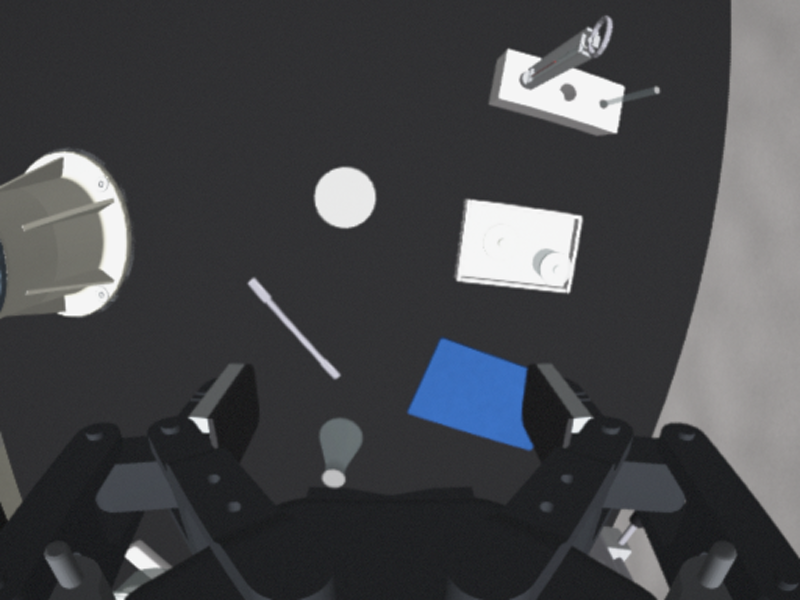

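Wrist view: the block is at (560,95), the thermometer runs from its hole (527,80) to the eye (602,35), the base plate is at (475,395), and the stand top is hidden behind the finger. Next I'll measure with the fisheye model and fit the arm kinematics.

```bash
cat >> h.py <<'E'
def wray(u,v,T,k):
    f=192/np.tan(np.radians(k[0])/2); x,y=u-k[1],v-k[2]; r=np.hypot(x,y); th=r/f
    d=np.array([np.sin(th)*x/max(r,1e-9),np.sin(th)*y/max(r,1e-9),np.cos(th)]); return T[:3,3],T[:3,:3]@d
def wonz(u,v,z,T,k):
    o,d=wray(u,v,T,k); return o+d*(z-o[2])/d[2]
def wproj(X,T,k):
    f=192/np.tan(np.radians(k[0])/2); c=(np.asarray(X)-T[:3,3])@T[:3,:3]
    q=np.hypot(c[...,0],c[...,1]); s=f*np.arctan2(q,c[...,2])/q
    return np.stack([s*c[...,0]+k[1],s*c[...,1]+k[2]],-1)
E
python3 - <<'E'
from h import *
p,d,T,k=load("f1_wrist.npz")
hsv=cv2.cvtColor(p,cv2.COLOR_RGB2HSV)
m=(abs(hsv[...,0].astype(int)-108)<12)&(hsv[...,1]>150)&(hsv[...,2]>80)
cn,_=cv2.findContours(m.astype(np.uint8),cv2.RETR_EXTERNAL,cv2.CHAIN_APPROX_NONE); c=max(cn,key=cv2.contourArea)
w=np.array([wonz(x,y,12,T,k)[:2] for x,y in c[:,0]],np.float32); print("base(occl)",cv2.minAreaRect(w))
print(np.round([wonz(a*.64,b*.64,12,T,k)[:2] for a,b in [(442,340),(408,413),(530,450),(527,368)]],1))
m=(p.min(-1)>150)
cn,_=cv2.findContours(m.astype(np.uint8),cv2.RETR_EXTERNAL,cv2.CHAIN_APPROX_NONE)
for c in cn:
    if cv2.contourArea(c)>300:
        x,y,ww,h=cv2.boundingRect(c)
        w=np.array([wonz(a,b,56,T,k)[:2] for a,b in c[:,0]],np.float32); print((x,y,ww,h),cv2.minAreaRect(w), np.mean([wonz(a,b,0,T,k)[:2] for a,b in c[:,0]],0))
cv2.imwrite("pics/c1.png",cv2.resize(p[0:100,300:430,::-1],None,fx=6,fy=6,interpolation=cv2.INTER_CUBIC))
cv2.imwrite("pics/c2.png",cv2.resize(p[200:300,250:410,::-1],None,fx=5,fy=5,interpolation=cv2.INTER_CUBIC))
E
```

```text
base(occl) ((643.471435546875, -157.42800903320312), (120.51045989990234, 200.07655334472656), 76.09056091308594)
[[ 564.4  -80.2]
 [ 535.6 -192.9]
 [ 727.  -240.3]
 [ 688.1 -107.6]]
(292, 128, 81, 60) ((631.3133544921875, 59.356529235839844), (142.4665985107422, 95.1219253540039), 1.352301836013794) [646.26196777  52.55369837]
(201, 107, 39, 39) ((423.1419982910156, 89.0179672241211), (66.57752990722656, 66.74382781982422), 6.618049144744873) [418.57573238  85.77052789]
(16, 97, 66, 106) ((69.56294250488281, 21.10045623779297), (159.66485595703125, 226.96485900878906), 16.820409774780273) [42.08682063 14.16422806]
(419, 69, 93, 234) ((1019.1128540039062, -6.998931884765625), (345.32928466796875, 618.6298828125), 23.453693389892578) [1098.4337551    39.18455799]
(319, 31, 81, 54) ((656.1826782226562, 249.93641662597656), (61.97517776489258, 152.21954345703125), 86.27196502685547) [665.10791397 263.21976982]
(470, 25, 31, 42) ((956.9685668945312, 365.2886047363281), (62.133949279785156, 99.86603546142578), 52.22117233276367) [1010.24348539  389.91155561]
```

View pics/c1.png

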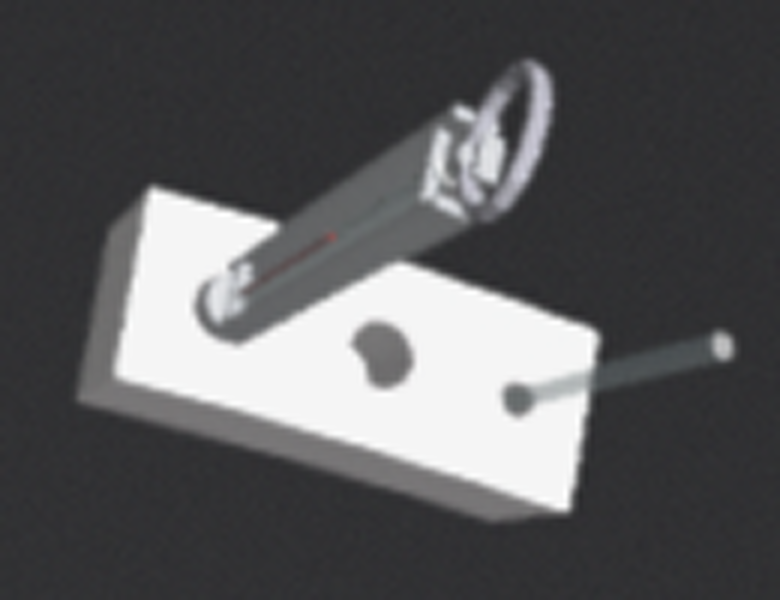

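View pics/c2.png

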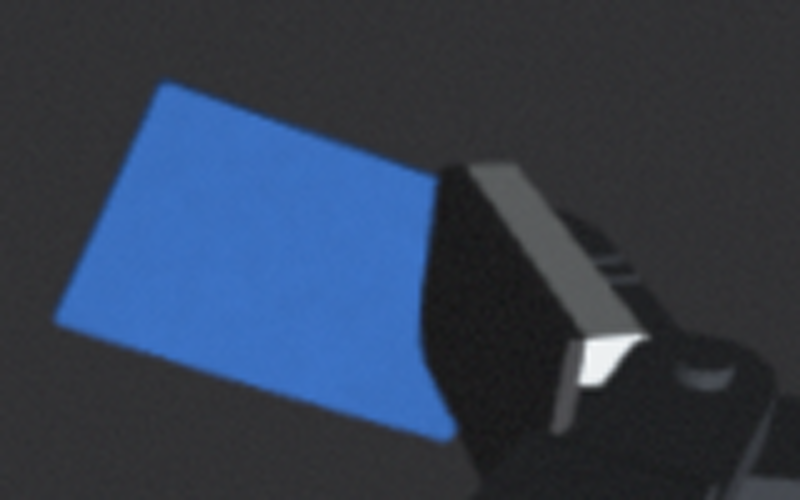

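```bash
python3 - <<'E'
import numpy as np
S=[(.353691,1.634156,np.hypot(255.678,569.777),230.525),(-.0595,1.6885,np.hypot(371.0091,265.7461),431.2411),(-.0115,1.6433,np.hypot(479.6991,55.8096),430.8057)]
A=[];b=[]
for q2,q3,r,z in S:
    A+= [[np.sin(q2),np.sin(q2+q3),0],[np.cos(q2),np.cos(q2+q3),1]]; b+=[r,z]
x,res,_,_=np.linalg.lstsq(np.array(A),np.array(b),rcond=None); print(x,np.array(A)@x-b)
A4=[a+[1,0][:1] if i%2==0 else a+[0] for i,a in enumerate(A)]
x,res,_,sv=np.linalg.lstsq(np.array(A4,float),np.array(b),rcond=None); print(x,np.array(A4)@x-b,sv)
E
```

```text
[513.54403507 488.70002686 -53.05061742] [ 0.17139441  0.22478014  0.96993708 -0.08453083 -1.04936731 -0.14024931]
[513.70571367 489.77279372 -53.02141219  -1.08634307] [ 0.1218682  -0.02888487  0.94493009  0.04366317 -1.06679829 -0.0147783 ] [2.49096944 2.3878714  0.22609409 0.2049948 ]
```

Request:
play_rows(rows=[[0, [0.8, 0.3, 0], [0, 0, 0.12]], [0, [1.6, 0.6, 0], [0, 0, 0.24]], [0, [2.4, 0.9, 0], [0, 0, 0.36]], [0, [3.2, 1.2, 0], [0, 0, 0.48]], [0, [4, 1.5, 0], [0, 0, 0.6]], [0, [5, 1.8, 0], [0, 0, 0.72]], [0, [6, 2.1, 0], [0, 0, 0.84]], [0, [7, 2.4, 0], [0, 0, 0.96]], [0, [8, 2.7, 0], [0, 0, 1.08]], [0, [9, 3, 0], [0, 0, 1.2]], [0, [9, 3, 0], [0, 0, 1.32]], [0, [9, 3, 0], [0, 0, 1.32]]])

```text
clock: 3.2
eef_pos: [498.7, 146.5, 431.2]
tcp_rot: [3.141, 0.0, 0.365]
contact_force: [-0.2, -0.8, 0.3]
opening: 1.0
```

```bash
python3 snap.py f2 wrist; python3 - <<'E'
from h import *
p,d,T,k=load("f2_wrist.npz"); np.set_printoptions(suppress=True,precision=2); print(T)
E
```

```text
3.2 [ 0.283   0.0525  1.577  -0.0003  1.5124  1.4888] [498.668  146.4753 431.2254] [3.1413 0.0003 0.365 ] [-0.2253 -0.7976  0.3492] 0.9998719031931135
[[  0.36  -0.9   -0.25 560.22]
 [ -0.93  -0.35  -0.09 171.84]
 [  0.     0.26  -0.96 574.22]
 [  0.     0.     0.     1.  ]]
```

View pics/f2_wrist.png

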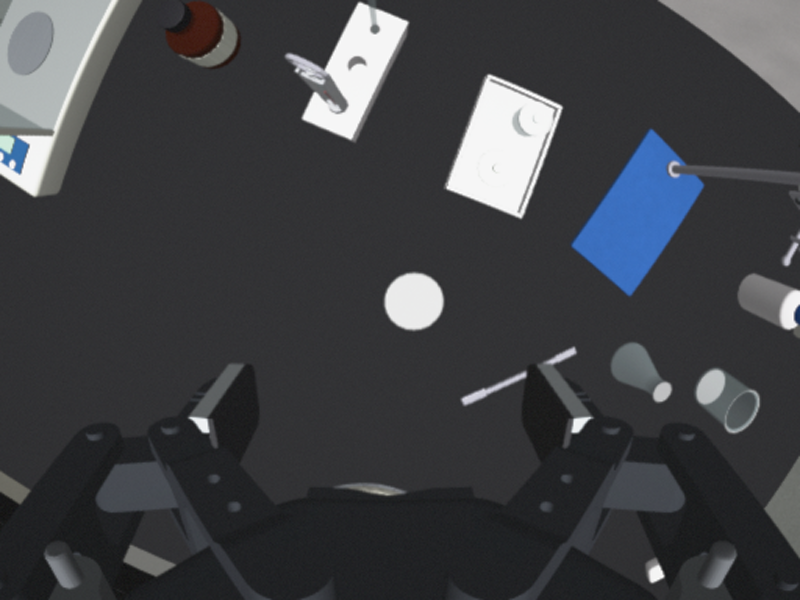

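The whole base plate is visible now, at (640,212), with the rod foot at (675,169) and the peg tip near (787,262). The block's hole is at (345,105) and the eye near (305,67).

```bash
python3 - <<'E'
from h import *
p,d,T,k=load("f2_wrist.npz")
hsv=cv2.cvtColor(p,cv2.COLOR_RGB2HSV)
m=(abs(hsv[...,0].astype(int)-108)<12)&(hsv[...,1]>150)&(hsv[...,2]>80)
cn,_=cv2.findContours(m.astype(np.uint8),cv2.RETR_EXTERNAL,cv2.CHAIN_APPROX_NONE); c=max(cn,key=cv2.contourArea)
w=np.array([wonz(x,y,12,T,k)[:2] for x,y in c[:,0]],np.float32); print("base",cv2.minAreaRect(w))
m=(p.min(-1)>150)
cn,_=cv2.findContours(m.astype(np.uint8),cv2.RETR_EXTERNAL,cv2.CHAIN_APPROX_NONE)
for c in cn:
    x,y,ww,h=cv2.boundingRect(c)
    if cv2.contourArea(c)>300 and 190<x<300:
        w=np.array([wonz(a,b,56,T,k)[:2] for a,b in c[:,0]],np.float32); print((x,y,ww,h),cv2.minAreaRect(w))
cv2.imwrite("pics/d1.png",cv2.resize(p[20:95,175:275,::-1],None,fx=8,fy=8,interpolation=cv2.INTER_CUBIC))
cv2.imwrite("pics/d2.png",cv2.resize(p[80:220,412:512,::-1],None,fx=4.2,fy=4.2,interpolation=cv2.INTER_CUBIC))
E
```

```text
base ((644.7093505859375, -157.1016845703125), (121.37715911865234, 199.34425354003906), 76.22198486328125)
(246, 175, 38, 36) ((431.06292724609375, 92.76651000976562), (66.19676971435547, 67.50299072265625), 21.060041427612305)
(286, 48, 74, 92) ((637.2154541015625, 62.62153244018555), (141.91627502441406, 95.9107894897461), 1.2909655570983887)
```

View pics/d1.png

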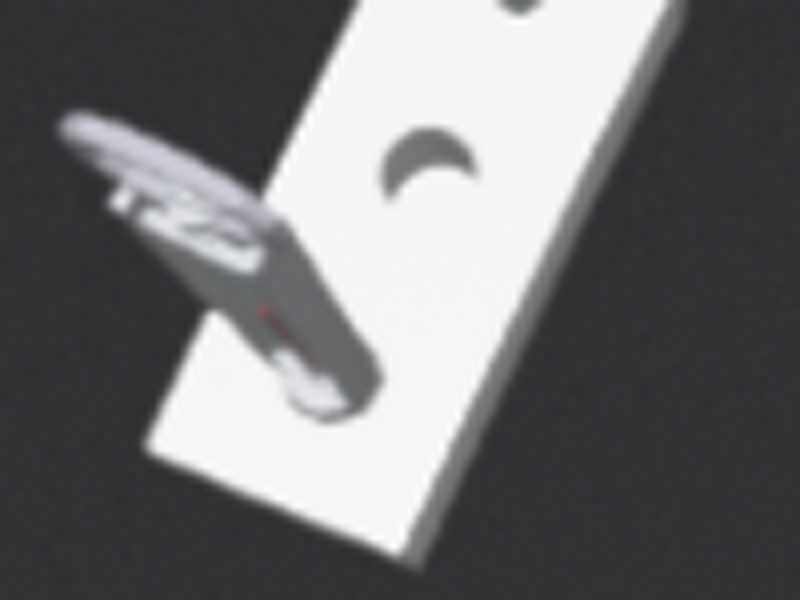

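View pics/d2.png

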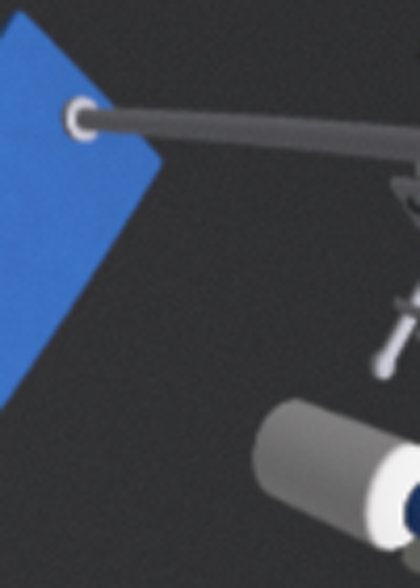

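```bash
python3 - <<'E'
from h import *
np.set_printoptions(suppress=True,precision=1)
p,d,T,k=load("f2_wrist.npz"); p1,d1,T1,k1=load("f1_wrist.npz"); ps,ds,Ts,ks=load("f0_side.npz"); pc,dc,Tc,kc=load("f0_scene.npz")
tip=np.array([629.1,-153.5,285]); root=np.array([686,-167.5,285.]); u=(root-tip)/58.5
print("tip proj",wproj(tip+u*4.5,T,k),"seen 503.2,167.6")
e=[wonz(175+a/8,20+b/8,248,T,k) for a,b in [(62,125),(283,222)]]; print(e,(e[0]+e[1])/2,np.degrees(np.arctan2(*(e[0]-e[1])[1::-1])))
# guard top front edge z=230
e=[wonz(175+a/8,20+b/8,230,T,k) for a,b in [(115,200),(255,268)]]; print("top front edge",e,np.degrees(np.arctan2(*(e[0]-e[1])[1::-1])))
# eye centre triangulate
r2=wray(175+172/8,20+173/8,T,k); r1=wray(300+512/6,138/6,T1,k1)
rs=ray(170+289/5.4,210+90/5.4,Ts,ks)
for n,(a,b) in dict(w12=(r1,r2),w2s=(r2,rs),w1s=(r1,rs)).items(): print(n,*tri(a,b))
# hole
print("hole",wonz(300+228/6,300/6,56,T1,k1),wonz(175+335/8,20+385/8,56,T,k), "mid hole", wonz(300+384/6,354/6,56,T1,k1),wonz(175+428/8,20+173/8,56,T,k))
print("rodhole",wonz(300+518/6,398/6,56,T1,k1))
# checks
for n,(TT,kk) in dict(side=(Ts,ks),scene=(Tc,kc)).items(): print(n,"tip",proj(tip+u*4.5,TT,kk)/.64,"base",proj([644.2,-157.2,12],TT,kk)/.64)
E
```

```text
tip proj [501.2 166.4] seen 503.2,167.6
[array([614.1, 271. , 248. ]), array([610.2, 236.3, 248. ])] [612.2 253.7 248. ] 83.61431720611361
top front edge [array([608.6, 264.6, 230. ]), array([605.2, 241.2, 230. ])] 81.83126942196
w12 [611.1 251.7 254.8] 0.3635362396222301
w2s [611.  252.9 250.5] 1.4001409800294446
w1s [611.4 253.  251.1] 2.537517909974077
hole [611.6 254.7  56. ] [609.  250.3  56. ] mid hole [662.5 249.1  56. ] [660.4 248.7  56. ]
rodhole [708.8 246.2  56. ]
side tip [363.9 218.3] base [361.  326.2]
scene tip [391.7 334.1] base [395.6 400. ]
```

```bash
cat > mv.py <<'E'
import numpy as np
from scipy.spatial.transform import Rotation as Ro
from rig import readout
def R_of(yaw,a,cam=1):
    c,s=np.cos(yaw),np.sin(yaw)
    z=np.array([np.cos(a)*c,np.cos(a)*s,-np.sin(a)]); x=cam*np.array([np.sin(a)*c,np.sin(a)*s,np.cos(a)])
    return np.stack([x,np.cross(z,x),z],1)
def cur():
    s=readout.sense(); return s['eef_pos'],Ro.from_euler('xyz',s['tcp_rot']).as_matrix()
def rel(P,R,p0=None,R0=None):
    if p0 is None: p0,R0=cur()
    return R0.T@(np.array(P)-p0)/10, Ro.from_matrix(R0.T@R).as_rotvec()
E
python3 - <<'E'
from mv import *
np.set_printoptions(suppress=True,precision=3)
print(*rel([560,-130,400],R_of(-.24,np.pi/2-.6)))
E
```

```text
[-4.334 27.971  3.139] [-0.183  0.581  0.594]
```

Request:
play_rows(rows=[[0, [-0.4, 2.8, 0], [-0.02, 0.06, 0.06]], [0, [-0.8, 5.6, 0], [-0.04, 0.12, 0.12]], [0, [-1.2, 8.4, 0], [-0.05, 0.17, 0.18]], [0, [-1.7, 11.2, 0.3], [-0.07, 0.23, 0.24]], [0, [-2.1, 14, 0.6], [-0.09, 0.29, 0.3]], [0, [-2.6, 16.8, 1], [-0.11, 0.35, 0.36]], [0, [-3, 19.6, 1.5], [-0.13, 0.41, 0.42]], [0, [-3.4, 22.4, 2], [-0.15, 0.47, 0.48]], [0, [-3.9, 25.2, 2.5], [-0.16, 0.52, 0.53]], [0, [-4.3, 28, 3.1], [-0.18, 0.58, 0.59]], [0, [-4.3, 28, 3.1], [-0.18, 0.58, 0.59]]])

```text
clock: 4.17
eef_pos: [558.2, -132.9, 398.0]
tcp_rot: [3.14, -0.598, -0.239]
contact_force: [-0.8, 1.1, -0.5]
opening: 0.998
```

```bash
python3 snap.py f3 wrist; python3 - <<'E'
from h import *
p,d,T,k=load("f3_wrist.npz"); 
cv2.imwrite("pics/f3z.png",cv2.resize(p[60:260,150:400,::-1],None,fx=3.2,fy=3,interpolation=cv2.INTER_CUBIC))
E
```

```text
4.1667 [-0.2339 -0.1508  1.962  -0.0062  0.7321  1.5793] [ 558.2291 -132.9203  397.9692] [ 3.1401 -0.5983 -0.2386] [-0.7864  1.1305 -0.501 ] 0.9977345451622471
```

View pics/f3_wrist.png

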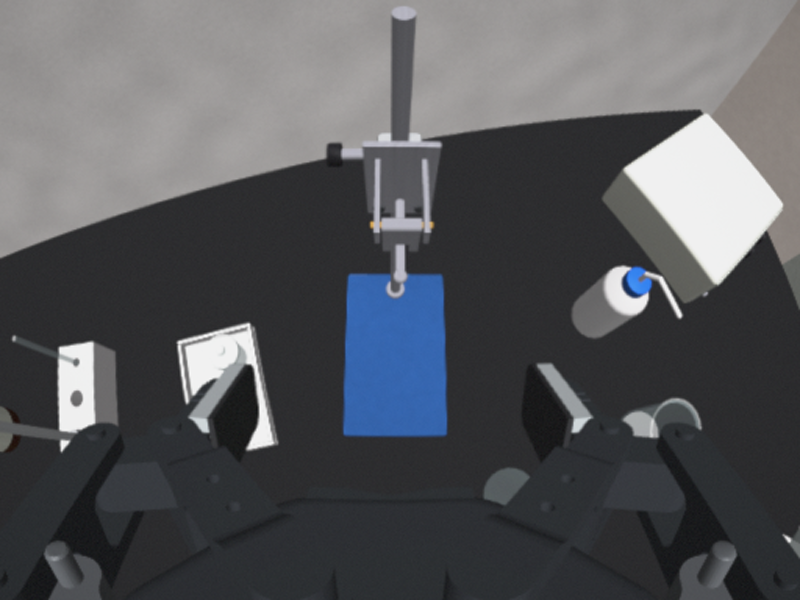

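The view looks straight along the peg: the ball is at about (400,275), the keeper's hinge pins at (372,226) and (430,226), the plate's top edge at (363–440,145), and the base at (395,355).

```bash
python3 - <<'E'
from h import *
p,d,T,k=load("f3_wrist.npz"); 
cv2.imwrite("pics/f3z.png",cv2.resize(p[80:200,205:305,::-1],None,fx=5,fy=5,interpolation=cv2.INTER_CUBIC))
E
```

```text
(no output)
```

View pics/f3z.png

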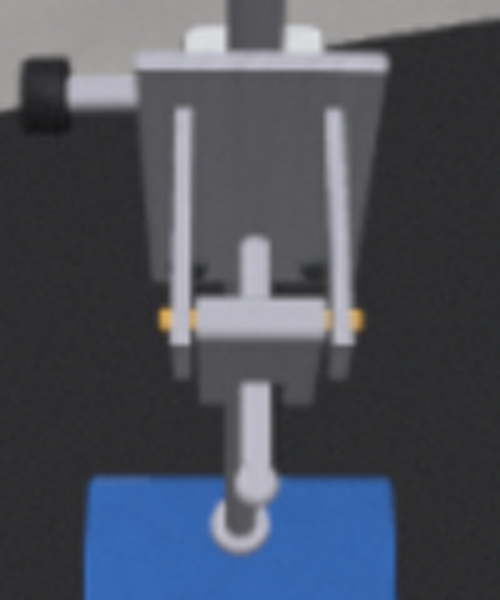

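```bash
python3 - <<'E'
from h import *
np.set_printoptions(suppress=True,precision=1)
p,d,T,k=load("f3_wrist.npz")
hsv=cv2.cvtColor(p,cv2.COLOR_RGB2HSV)
m=(abs(hsv[...,0].astype(int)-108)<12)&(hsv[...,1]>150)&(hsv[...,2]>80)
cn,_=cv2.findContours(m.astype(np.uint8),cv2.RETR_EXTERNAL,cv2.CHAIN_APPROX_NONE); c=max(cn,key=cv2.contourArea)
w=np.array([wonz(x,y,12,T,k)[:2] for x,y in c[:,0]],np.float32); print("base",cv2.minAreaRect(w))
q=lambda a,b,z:wonz(205+a/5,80+b/5,z,T,k)
print("ball",q(258,483,285)); h1,h2=q(162,320,327),q(362,320,327); print("hinge",(h1+h2)/2,np.linalg.norm(h1-h2))
a,b=q(137,72,346),q(389,72,346); print("plate",a,b,(a+b)/2,np.linalg.norm(a-b),"yaw",np.degrees(np.arctan2(*(a-b)[1::-1]))-90)
print("hinge yaw",np.degrees(np.arctan2(*(h1-h2)[1::-1]))-90)
p2,d2,T2,k2=load("f2_wrist.npz"); print("ball tri",tri(wray(256.6,176.6,T,k),wray(503.2,167.6,T2,k2)))
pd=cloud  # depth points check
f=192/np.tan(np.radians(k[0])/2)
def dpt(u,v):
    o,r=wray(u,v,T,k); zc=T[:3,2]; return o+r*d[int(round(v)),int(round(u))]/(r@zc), d[int(round(v)),int(round(u))]
for a,b in [(258,483),(258,400),(262,315),(150,62)]: print(dpt(205+a/5,80+b/5))
pred=np.array([686,-167.5,285.])-54*np.array([.971,-.2385,0]); print("pred ball",pred)
E
```

```text
base ((643.52587890625, -158.6096649169922), (119.79041290283203, 196.85214233398438), 76.23613739013672)
ball [ 633.6 -157.2  285. ]
hinge [ 647.  -160.3  327. ] 34.41171019665866
plate [ 690.  -148.5  346. ] [ 680. -191.  346.] [ 685.  -169.8  346. ] 43.67274461402716 yaw -13.210296006105764
hinge yaw -13.465932564914354
ball tri (array([ 633.1, -156.9,  287.2]), np.float64(0.5565336920092872))
(array([ 632.2, -156.7,  288.7]), np.float32(284.4626))
(array([ 649.5, -161.1,  287.9]), np.float32(291.07565))
(array([ 645.3, -159.7,  332. ]), np.float32(247.93488))
(array([ 691.6, -151.2,  346. ]), np.float32(248.61835))
pred ball [ 633.6 -154.6  285. ]
```

```bash
cat > kin.py <<'E'
import numpy as np
from scipy.spatial.transform import Rotation as Ro
from scipy.optimize import least_squares
L1,L2,H,L3=513.6,488.9,259.5,312.5
LO=np.array([-2.63,-.92,.06,-1.3,0,-3.02]);HI=np.array([2.63,2.1,2.66,4.44,2.69,3.02])
def fk(q):
    b=q[1]+q[2]; Z=Ro.from_euler('z',q[0])
    w=np.array([L1*np.sin(q[1])+L2*np.sin(b),0,H+L1*np.cos(q[1])+L2*np.cos(b)])
    R=(Z*Ro.from_euler('y',b)*Ro.from_euler('z',q[3])*Ro.from_euler('y',q[4])*Ro.from_euler('z',q[5]+np.pi/2)).as_matrix()
    return Z.apply(w)+L3*R[:,2],R
def ik(P,R,q0):
    def f(q):
        p,r=fk(q); return np.r_[(p-P)/300,(r-R).ravel()]
    s=least_squares(f,np.clip(q0,LO+1e-3,HI-1e-3),bounds=(LO,HI)); return s.x,np.abs(s.fun).max()
E
python3 - <<'E'
from kin import *; from mv import *
np.set_printoptions(suppress=True,precision=3)
s=readout.sense(); print(fk(s['qpos'])[0],s['eef_pos'],np.abs(fk(s['qpos'])[1]-cur()[1]).max())
u=np.array([.9715,-.237,0])
for a in (15,25,30,35):
  for cam in (1,-1):
    a_=np.radians(a)
    for nm,G,yaw in [("grasp",np.array([611.3,253,102]),-.122),("lift",np.array([611.3,253,190]),-.122),("hook",np.array([685.7,-169.5,128])-8*u,-.239)]:
        R=R_of(yaw,a_,cam); P=G+19*R[:,2]
        best=min((ik(P,R,[np.arctan2(G[1],G[0]),.3,2.2,j4,.6,j6]) for j4 in (np.pi,2.,4.,0) for j6 in (1.5,-1.5,0)),key=lambda t:t[1])
        print(a,cam,nm,best[0],round(best[1],4))
E
```

```text
[ 557.908 -132.761  393.583] [ 558.463 -131.476  398.85 ] 3.3306690738754696e-16
15 1 grasp [ 0.717  0.693  2.223  4.041  1.163 -1.753] 0.0
15 1 lift [ 0.717  0.487  2.239  4.117  1.05  -1.924] 0.0
15 1 hook [-0.245  0.617  2.282  3.135  1.066 -1.569] 0.0
15 -1 grasp [0.717 0.693 2.223 4.041 1.163 1.389] 0.0
15 -1 lift [0.717 0.487 2.239 4.117 1.05  1.218] 0.0
15 -1 hook [-0.245  0.617  2.282  3.135  1.066  1.572] 0.0
25 1 grasp [ 0.688  0.589  2.21   4.115  0.917 -1.882] 0.0
25 1 lift [ 0.688  0.396  2.206  4.26   0.818 -2.106] 0.0
25 1 hook [-0.244  0.514  2.251  3.134  0.758 -1.568] 0.0
25 -1 grasp [0.688 0.589 2.21  4.115 0.917 1.26 ] 0.0
25 -1 lift [0.688 0.396 2.206 4.26  0.818 1.035] 0.0
25 -1 hook [-0.244  0.514  2.251  3.134  0.758  1.574] 0.0
30 1 grasp [ 0.669  0.545  2.194  4.178  0.798 -1.97 ] 0.0
30 1 lift [ 0.669  0.361  2.18   4.37   0.713 -2.233] 0.0
30 1 hook [-0.244  0.474  2.224  3.134  0.604 -1.567] 0.0
30 -1 grasp [0.669 0.545 2.194 4.178 0.798 1.171] 0.0
30 -1 lift [0.669 0.361 2.18  4.37  0.713 0.909] 0.0
30 -1 hook [-0.244  0.474  2.224  3.134  0.604  1.575] 0.0
35 1 grasp [ 0.648  0.508  2.172  4.268  0.684 -2.084] 0.0
35 1 lift [ 0.638  0.339  2.167  4.44   0.619 -2.325] 0.0139
35 1 hook [-0.244  0.443  2.191  3.132  0.452 -1.565] 0.0
35 -1 grasp [0.648 0.508 2.172 4.268 0.684 1.058] 0.0
35 -1 lift [0.638 0.339 2.167 4.44  0.619 0.817] 0.0139
35 -1 hook [-0.244  0.443  2.191  3.132  0.452  1.577] 0.0
```

```bash
python3 - <<'E'
from kin import *; from mv import *
np.set_printoptions(suppress=True,precision=3)
a_=np.radians(20)
for back in (0,40,80,120,160,200):
  for z in (102,160,220,300):
    yaw=-.122; R=R_of(yaw,a_,-1); G=np.array([611.3,253,z])-back*np.array([np.cos(yaw),np.sin(yaw),0]); P=G+19*R[:,2]
    b=ik(P,R,[.6,.4,2.2,4,.9,1.2]); print(back,z,b[0],round(b[1],4))
E
```

```text
0 102 [0.704 0.639 2.22  4.071 1.04  1.33 ] 0.0
0 160 [0.704 0.505 2.228 4.136 0.968 1.208] 0.0
0 220 [0.704 0.374 2.219 4.226 0.897 1.058] 0.0
0 300 [0.704 0.22  2.179 4.38  0.819 0.823] 0.0
40 102 [0.775 0.622 2.277 4.126 1.078 1.356] 0.0
40 160 [0.775 0.48  2.286 4.193 1.008 1.225] 0.0
40 220 [0.775 0.341 2.276 4.283 0.94  1.065] 0.0
40 300 [0.775 0.178 2.234 4.434 0.869 0.821] 0.0
80 102 [0.854 0.608 2.328 4.192 1.113 1.382] 0.0
80 160 [0.854 0.458 2.337 4.259 1.047 1.24 ] 0.0
80 220 [0.854 0.311 2.327 4.349 0.984 1.07 ] 0.0
80 300 [0.838 0.145 2.301 4.44  0.917 0.863] 0.015
120 102 [0.943 0.597 2.373 4.269 1.143 1.407] 0.0
120 160 [0.943 0.439 2.383 4.337 1.084 1.254] 0.0
120 220 [0.943 0.283 2.372 4.426 1.03  1.074] 0.0
120 300 [0.903 0.117 2.365 4.44  0.964 0.913] 0.0355
160 102 [1.042 0.59  2.411 4.358 1.169 1.43 ] 0.0
160 160 [1.042 0.423 2.421 4.425 1.12  1.267] 0.0
160 220 [1.014 0.269 2.43  4.44  1.072 1.127] 0.0231
160 300 [0.968 0.095 2.426 4.44  1.009 0.963] 0.06
200 102 [1.142 0.586 2.445 4.44  1.19  1.459] 0.0061
200 160 [1.113 0.422 2.473 4.44  1.151 1.329] 0.0289
200 220 [1.079 0.262 2.487 4.44  1.107 1.191] 0.0545
200 300 [1.032 0.078 2.481 4.44  1.05  1.015] 0.0908
```

```bash
cat > path.py <<'E'
from kin import *; from mv import *
np.set_printoptions(suppress=True,precision=2)
yaw=-.122;R=R_of(yaw,np.radians(20),-1); P=np.array([611.3,253,150])-100*np.array([np.cos(yaw),np.sin(yaw),0])+19*R[:,2]
qb,_=ik(P,R,[.9,.4,2.3,4.2,1.1,1.3])
q0=readout.sense()['qpos']; q0[4]=.732
qm=np.array([0.3,0.0,2.0,3.0,.75,1.45])
N=36
def qs(t):
    return q0+(qm-q0)*min(t/.6,1) if t<.6 else qm+(qb-qm)*(t-.6)/.4
if __name__=="__main__":
    print("qb",qb,P)
    pr=None
    for i in range(0,N+1):
        p,R_=fk(qs(i/N)); 
        if pr is not None: ang=Ro.from_matrix(pr[1].T@R_).magnitude(); st=np.linalg.norm(p-pr[0])
        else: ang=st=0
        cam=p-143*R_[:,2]+66*R_[:,0]
        if i%3==0: print(i,p.round(),"tool",R_[:,2],"cam",cam.round(),"step",round(st,1),round(np.degrees(ang),1))
        pr=(p,R_)
E
python3 path.py
```

```text
qb [0.9  0.47 2.36 4.28 1.08 1.27] [529.76 263.   143.5 ]
0 [ 559. -133.  394.] tool [ 0.55 -0.13 -0.82] cam [ 533. -127.  550.] step 0 0.0
3 [585.  -8. 395.] tool [ 0.59  0.18 -0.79] cam [551. -61. 540.] step 41.9 7.5
6 [604. 105. 428.] tool [ 0.62  0.45 -0.65] cam [565.   2. 540.] step 38.5 7.5
9 [620. 193. 483.] tool [ 0.64  0.63 -0.43] cam [575.  57. 548.] step 33.6 7.4
12 [635. 251. 548.] tool [ 0.67  0.72 -0.19] cam [583. 103. 560.] step 27.4 7.4
15 [652. 277. 609.] tool [0.72 0.7  0.04] cam [590. 138. 569.] step 20.5 7.3
18 [672. 274. 652.] tool [0.78 0.58 0.22] cam [595. 163. 571.] step 14.1 7.3
21 [694. 253. 667.] tool [0.86 0.41 0.3 ] cam [598. 183. 564.] step 11.3 7.2
24 [703. 279. 581.] tool [0.92 0.33 0.23] cam [588. 232. 484.] step 38.6 4.2
27 [691. 307. 465.] tool [0.96 0.26 0.1 ] cam [559. 276. 385.] step 40.7 3.9
30 [656. 317. 346.] tool [ 0.98  0.17 -0.06] cam [510. 301. 290.] step 41.8 3.8
33 [601. 303. 234.] tool [ 0.97  0.04 -0.22] cam [447. 303. 202.] step 41.7 3.9
36 [530. 263. 144.] tool [ 0.93 -0.11 -0.34] cam [374. 282. 130.] step 40.4 4.2
```

```bash
cat > path.py <<'E'
from kin import *; from mv import *
np.set_printoptions(suppress=True,precision=2)
yaw=-.122;R=R_of(yaw,np.radians(20),-1); P=np.array([611.3,253,140])-100*np.array([np.cos(yaw),np.sin(yaw),0])+19*R[:,2]
qb,e1=ik(P,R,[.9,.4,2.3,4.2,1.1,1.3])
qc,e2=ik(np.array([500,285,280]),R_of(.15,np.radians(10),-1),[.9,.4,2.3,4.2,1.1,1.3])
q0=np.array([-.2339,-.1508,1.962,0,.732,1.5793]); qm=np.array([0.3,0.0,2.0,3.0,.75,1.45])
Q=[q0+(qm-q0)*i/24 for i in range(25)]+[qm+(qc-qm)*i/12 for i in range(1,13)]+[qc+(qb-qc)*i/6 for i in range(1,7)]
FK=[fk(q) for q in Q]
if __name__=="__main__":
    print("qb",qb,P,e1,"qc",qc,e2)
    for i in range(0,len(Q)):
        p,R_=FK[i]; pr=FK[max(i-1,0)]
        ang=Ro.from_matrix(pr[1].T@R_).magnitude(); st=np.linalg.norm(p-pr[0])
        cam=p-143*R_[:,2]+66*R_[:,0]
        if i%2==0 and i>=24: print(i,p.round(),"tool",R_[:,2],"cam",cam.round(),"step",round(st,1),round(np.degrees(ang),1))
    for c in range(0,42,12):
        print("call",c)
        for i in range(c+1,min(c+13,43)):
            a,b=rel(FK[i][0],FK[i][1],*FK[c]); print("[0,[%.1f,%.1f,%.1f],[%.2f,%.2f,%.2f]],"%(*a,*b))
E
python3 path.py
```

```text
qb [0.9  0.5  2.36 4.27 1.09 1.3 ] [529.76 263.   133.5 ] 3.323301356328301e-11 qc [0.88 0.16 2.5  4.   1.05 1.2 ] 1.3263464400855204e-15
24 [698. 247. 666.] tool [0.88 0.37 0.31] cam [598. 187. 561.] step 10.3 6.5
26 [680. 279. 603.] tool [0.9  0.36 0.26] cam [571. 226. 503.] step 36.7 3.5
28 [655. 302. 537.] tool [0.92 0.33 0.19] cam [536. 256. 445.] step 37.4 3.2
30 [624. 316. 469.] tool [0.95 0.3  0.11] cam [495. 276. 388.] step 38.1 3.1
32 [587. 318. 402.] tool [0.96 0.26 0.01] cam [449. 284. 334.] step 38.5 3.1
34 [545. 308. 338.] tool [ 0.97  0.21 -0.08] cam [400. 279. 284.] step 38.7 3.2
36 [500. 285. 280.] tool [ 0.97  0.15 -0.17] cam [349. 262. 240.] step 38.5 3.4
38 [515. 281. 233.] tool [ 0.97  0.06 -0.24] cam [361. 272. 203.] step 24.9 3.1
40 [525. 274. 184.] tool [ 0.96 -0.02 -0.29] cam [369. 278. 163.] step 25.5 3.1
42 [530. 263. 134.] tool [ 0.93 -0.11 -0.34] cam [374. 282. 120.] step 26.1 3.1
call 0
[0,[-0.2,-3.9,0.2],[0.10,-0.01,0.07]],
[0,[-0.3,-7.7,0.2],[0.19,-0.02,0.14]],
[0,[-0.3,-11.5,-0.1],[0.28,-0.04,0.21]],
[0,[-0.2,-15.2,-0.7],[0.38,-0.05,0.28]],
[0,[0.1,-1
[... 798 characters left out ...]
4
[0,[2.4,2.6,-1.1],[0.00,0.03,0.06]],
[0,[4.8,5.0,-2.4],[0.01,0.06,0.11]],
[0,[7.2,7.3,-3.9],[0.02,0.09,0.16]],
[0,[9.7,9.5,-5.7],[0.03,0.13,0.20]],
[0,[12.1,11.5,-7.8],[0.05,0.17,0.23]],
[0,[14.6,13.3,-10.0],[0.06,0.22,0.25]],
[0,[17.0,14.9,-12.5],[0.08,0.26,0.27]],
[0,[19.3,16.3,-15.3],[0.10,0.31,0.28]],
[0,[21.6,17.4,-18.2],[0.12,0.36,0.28]],
[0,[23.8,18.2,-21.3],[0.14,0.41,0.27]],
[0,[25.8,18.7,-24.5],[0.17,0.47,0.26]],
[0,[27.7,18.8,-27.9],[0.19,0.52,0.23]],
call 36
[0,[2.1,-0.3,1.2],[0.04,0.03,0.01]],
[0,[4.4,-0.6,2.2],[0.08,0.06,0.03]],
[0,[6.7,-1.0,3.1],[0.13,0.09,0.04]],
[0,[9.1,-1.5,3.9],[0.17,0.12,0.05]],
[0,[11.5,-2.0,4.6],[0.22,0.15,0.06]],
[0,[14.0,-2.6,5.1],[0.26,0.17,0.07]],
```

Request:
play_rows(rows=[[0, [-0.2, -3.9, 0.2], [0.1, -0.01, 0.07]], [0, [-0.3, -7.7, 0.2], [0.19, -0.02, 0.14]], [0, [-0.3, -11.5, -0.1], [0.28, -0.04, 0.21]], [0, [-0.2, -15.2, -0.7], [0.38, -0.05, 0.28]], [0, [0.1, -18.7, -1.6], [0.47, -0.07, 0.35]], [0, [0.5, -22.0, -2.6], [0.56, -0.09, 0.43]], [0, [1.1, -25.2, -3.8], [0.64, -0.11, 0.5]], [0, [1.8, -28.1, -5.2], [0.73, -0.14, 0.58]], [0, [2.6, -30.7, -6.7], [0.81, -0.16, 0.66]], [0, [3.5, -33.1, -8.3], [0.89, -0.19, 0.74]], [0, [4.5, -35.3, -9.9], [0.97, -0.22, 0.82]], [0, [5.6, -37.1, -11.5], [1.05, -0.25, 0.9]]])

```text
clock: 5.22
eef_pos: [629.0, 237.5, 530.0]
tcp_rot: [-1.863, 0.121, -0.784]
contact_force: [-0.7, 0.3, 0.5]
opening: 1.001
```

```bash
python3 snap.py s1; python3 -c "
from path import *; print(Q[12],FK[12][0])"
```

```text
5.2167 [-0.0115 -0.0603  2.0005  1.5224  0.7904  1.46  ] [628.9643 237.5191 529.9657] [-1.8632  0.1208 -0.7844] [-0.6535  0.3321  0.5263] 1.0014177695173918
[ 0.03 -0.08  1.98  1.5   0.74  1.51] [628.62 231.32 521.14]
```

Request:
play_rows(rows=[[0, [-1.0, -2.2, 0.8], [0.07, -0.02, 0.09]], [0, [-1.7, -4.3, 1.4], [0.15, -0.03, 0.17]], [0, [-2.2, -6.4, 1.8], [0.22, -0.05, 0.26]], [0, [-2.5, -8.3, 2.0], [0.29, -0.06, 0.36]], [0, [-2.6, -10.1, 2.2], [0.35, -0.07, 0.45]], [0, [-2.4, -11.7, 2.2], [0.42, -0.08, 0.54]], [0, [-2.1, -13.0, 2.2], [0.48, -0.09, 0.64]], [0, [-1.5, -14.2, 2.1], [0.54, -0.09, 0.73]], [0, [-0.8, -15.1, 2.0], [0.6, -0.1, 0.83]], [0, [0, -15.7, 1.8], [0.66, -0.09, 0.93]], [0, [1.0, -16.0, 1.7], [0.71, -0.09, 1.03]], [0, [2.0, -16.0, 1.5], [0.77, -0.08, 1.13]]])

```text
clock: 6.22
eef_pos: [699.3, 252.2, 674.7]
tcp_rot: [-0.659, 1.17, -0.298]
contact_force: [-0.2, 0.9, 0.8]
opening: 0.998
```

```bash
python3 snap.py s2; python3 - <<'E'
from path import *
from scipy.optimize import least_squares
import kin
print(Q[24],FK[24][0])
# refit L's from samples
S=[([-1.15139,.353691,1.634156,0,1.155183,-.0024],[255.678,-569.777,230.525]),([-.6249,-.0595,1.6885,0,1.5124,-.2804],[371.009,-265.746,431.241]),([.1128,-.0115,1.6433,0,1.5108,-.0111],[479.7,55.81,430.8]),([.283,.0525,1.577,0,1.5124,1.4888],[498.67,146.475,431.225]),([-.2339,-.1508,1.962,-.0062,.7321,1.5793],[558.229,-132.92,397.969]),([-.0115,-.0603,2.0005,1.5224,.7904,1.46],[628.964,237.519,529.966])]
s=readout.sense(); S.append((s['qpos'],s['eef_pos']))
def f(x):
    kin.L1,kin.L2,kin.H,kin.L3=x; return np.concatenate([fk(np.array(q))[0]-p for q,p in S])
r=least_squares(f,[513,489,260,312]); print(r.x,r.fun)
p,R=cur(); print("now",p,"tool z",R[:,2],"x",R[:,0])
E
```

```text
6.2167 [0.2999 0.0277 2.0543 3.0117 0.8304 1.4362] [699.2927 252.1549 674.7008] [-0.6588  1.1702 -0.2984] [-0.2442  0.8639  0.8231] 0.9981970778821071
[0.3  0.   2.   3.   0.75 1.45] [698.28 247.47 666.25]
[538.51 482.25 260.1  336.29] [-0.37 -2.84  3.12 -6.47  2.79  2.08 -7.89 -2.36  2.09 -9.36 -4.18  2.06
  2.64 -2.15  1.84  7.48 -6.12 -2.66 11.35  1.3  -8.53]
now [699.29 252.15 674.7 ] tool z [0.88 0.37 0.31] x [ 0.37 -0.11 -0.92]
```

Request:
play_rows(rows=[[0, [2.4, 2.6, -1.1], [0, 0.03, 0.06]], [0, [4.8, 5.0, -2.4], [0.01, 0.06, 0.11]], [0, [7.2, 7.3, -3.9], [0.02, 0.09, 0.16]], [0, [9.7, 9.5, -5.7], [0.03, 0.13, 0.2]], [0, [12.1, 11.5, -7.8], [0.05, 0.17, 0.23]], [0, [14.6, 13.3, -10.0], [0.06, 0.22, 0.25]], [0, [17.0, 14.9, -12.5], [0.08, 0.26, 0.27]], [0, [19.3, 16.3, -15.3], [0.1, 0.31, 0.28]], [0, [21.6, 17.4, -18.2], [0.12, 0.36, 0.28]], [0, [23.8, 18.2, -21.3], [0.14, 0.41, 0.27]], [0, [25.8, 18.7, -24.5], [0.17, 0.47, 0.26]], [0, [27.7, 18.8, -27.9], [0.19, 0.52, 0.23]]])

```text
clock: 7.22
eef_pos: [498.7, 289.5, 287.5]
tcp_rot: [-3.111, 1.388, -2.962]
contact_force: [0.4, 1.4, -0.3]
opening: 1.001
```

```bash
python3 snap.py s3; python3 - <<'E'
from path import *
from mv import *
p,R_=cur(); print("now",p,"tool z",R_[:,2],"x",R_[:,0]); print(*rel(P,R))
E
```

```text
7.2167 [0.961  0.3157 2.4757 4.0355 1.1565 1.2898] [498.7397 289.4781 287.4875] [-3.1115  1.3883 -2.962 ] [ 0.4358  1.3892 -0.3319] 1.0011429698750358
now [498.74 289.48 287.49] tool z [ 0.97  0.15 -0.18] x [-0.18 -0.03 -0.98]
[14.67 -3.    5.42] [0.26 0.17 0.08]
```

Request:
play_rows(rows=[[0, [2.4, -0.5, 0.9], [0.04, 0.03, 0.01]], [0, [4.8, -1, 1.8], [0.09, 0.06, 0.03]], [0, [7.3, -1.5, 2.7], [0.13, 0.09, 0.04]], [0, [9.8, -2, 3.6], [0.17, 0.11, 0.05]], [0, [12.2, -2.5, 4.5], [0.22, 0.14, 0.07]], [0, [14.7, -3, 5.4], [0.26, 0.17, 0.08]], [0, [14.7, -3, 5.4], [0.26, 0.17, 0.08]], [0, [14.7, -3, 5.4], [0.26, 0.17, 0.08]]])

```text
clock: 7.88
eef_pos: [530.2, 263.5, 133.2]
tcp_rot: [3.132, 1.218, 3.014]
contact_force: [0.5, -0.3, 1.1]
opening: 1.0
```

```bash
python3 snap.py g1 wrist side
```

```text
7.8833 [0.956  0.643  2.3263 4.2791 1.1405 1.4077] [530.2456 263.4505 133.2042] [3.1323 1.218  3.0139] [ 0.5255 -0.3201  1.0818] 1.0003597667936448
```

View pics/g1_wrist.png

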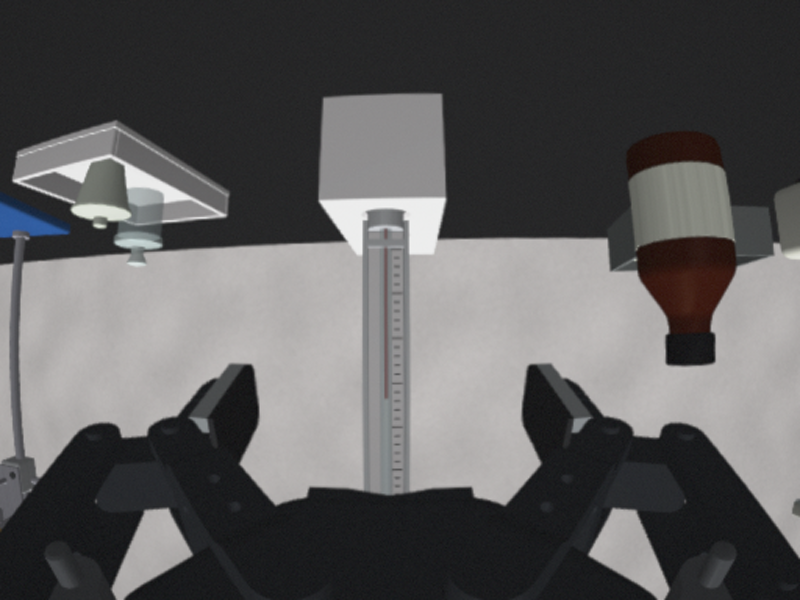

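View pics/g1_side.png

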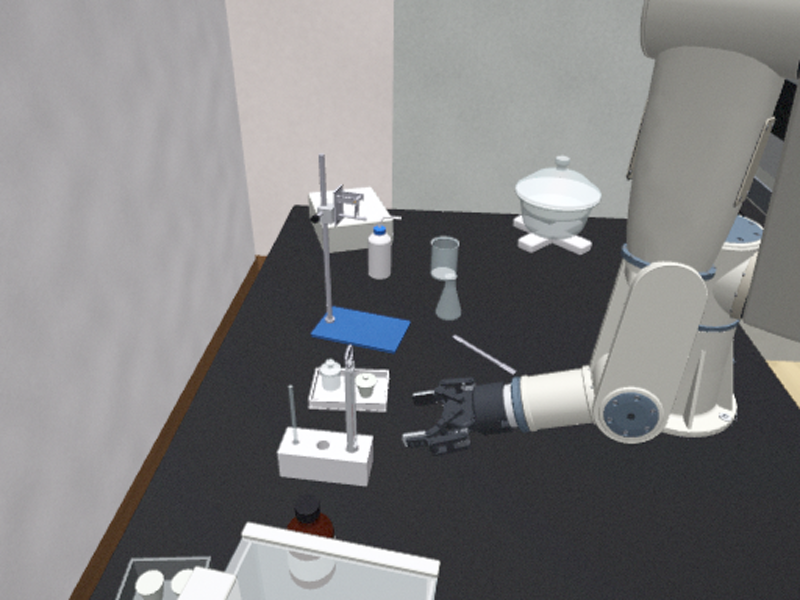

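```bash
python3 - <<'E'
from h import *
np.set_printoptions(suppress=True,precision=1)
p,d,T,k=load("g1_wrist.npz"); print(T[:3,3],T[:3,2])
n=np.array([np.cos(-.122),np.sin(-.122),0]); C=np.array([611.3,253,0])-5*n
for v in (250,280,320,380,440):
    e=[]
    for u in (363.5,408.5):
        o,r=wray(u*.64,v*.64,T,k); e.append(o+r*((C-o)@n)/(r@n))
    print(v,(e[0]+e[1])/2,np.linalg.norm(e[0]-e[1]))
p2=p[140:310,225:275,::-1]
cv2.imwrite("pics/g1z.png",cv2.resize(p2,None,fx=8,fy=3.5,interpolation=cv2.INTER_CUBIC))
for v in (170,200,230,260,290): print(v,p[v,228:268].mean(-1).astype(int))
E
```

```text
[373.6 283.6 120.2] [ 1.  -0.1 -0.1]
250 [606.4 254.2  76.9] 23.095113732096493
280 [606.4 254.2  92.4] 22.902321239001562
320 [606.4 254.1 112.8] 22.7479936819605
380 [606.4 254.  143.2] 22.728919322142044
440 [606.4 253.9 174.3] 22.96794697832009
170 [179 180 180 176 134 127 125 120 143 146 146 145 145 145 144 133 132 120
  99  97 119 127 131 140 119 109 109 116 140 138 117 125 129 137 168 178
 179 179 180 180]
200 [188 187 188 181 138 129 129 123 144 147 147 147 147 147 145 134 133 124
  98  99 117 127 131 144 143 141 141 143 146 142 120 122 129 136 164 176
 177 176 177 177]
230 [182 181 180 173 140 131 130 123 145 148 148 148 148 148 147 136 134 129
 100 100 112 127 130 148 148 148 147 147 148 143 126 121 130 137 158 176
 178 178 179 180]
260 [178 178 177 169 146 133 130 125 141 147 147 147 148 148 145 135 134 137
 139 141 135 131 128 145 148 146 146 146 146 143 132 120 130 138 161 185
 187 188 188 187]
290 [186 185 184 178 159 133 130 128 135 144 146 145 145 144 144 138 134 134
 138 140 133 129 127 137 132 121 121 126 136 140 127 120 129 134 159 175
 178 179 179 178]
```

View pics/g1z.png

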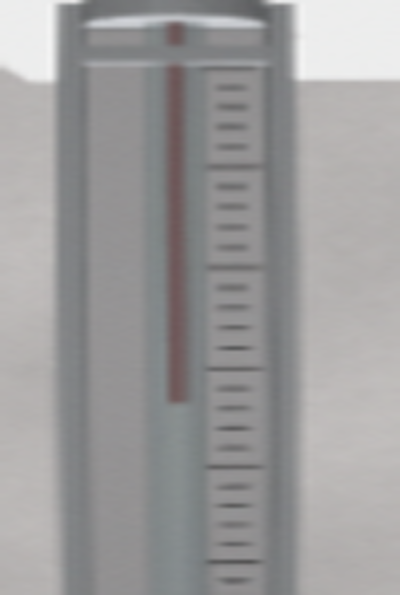

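```bash
python3 - <<'E'
from mv import *
np.set_printoptions(suppress=True,precision=3)
R=R_of(-.122,np.radians(20),-1); print(*rel(np.array([611.5,253.6,102])+19*R[:,2],R))
E
```

```text
[ 0.183  0.016 10.73 ] [ 0.004 -0.003 -0.004]
```

Request:
play_rows(rows=[[0, [0, 0, 1.5], [0, 0, 0]], [0, [0, 0, 3], [0, 0, 0]], [0, [0.1, 0, 4.5], [0, 0, 0]], [0, [0.1, 0, 6], [0, 0, 0]], [0, [0.1, 0, 7.5], [0, 0, 0]], [0, [0.2, 0, 9], [0, 0, 0]], [0, [0.2, 0, 10], [0, 0, 0]], [0, [0.2, 0, 10.7], [0, 0, 0]], [0, [0.2, 0, 10.7], [0, 0, 0]], [0, [0.2, 0, 10.7], [0, 0, 0]]])

```text
clock: 8.82
eef_pos: [628.5, 250.7, 94.4]
tcp_rot: [3.126, 1.217, 3.006]
contact_force: [0.1, -0.1, -0.3]
opening: 0.995
```

```bash
python3 snap.py g2 wrist side; python3 - <<'E'
from h import *
p,d,T,k=load("g2_side.npz"); 
cv2.imwrite("pics/g2z.png",cv2.resize(p[210:320,170:300,::-1],None,fx=5,fy=5,interpolation=cv2.INTER_CUBIC))
E
```

```text
8.8167 [0.7475 0.7498 2.2015 4.0736 1.0979 1.414 ] [628.5315 250.6534  94.4294] [3.1257 1.2165 3.0057] [ 0.0887 -0.125  -0.2919] 0.9952866998297323
```

View pics/g2_wrist.png

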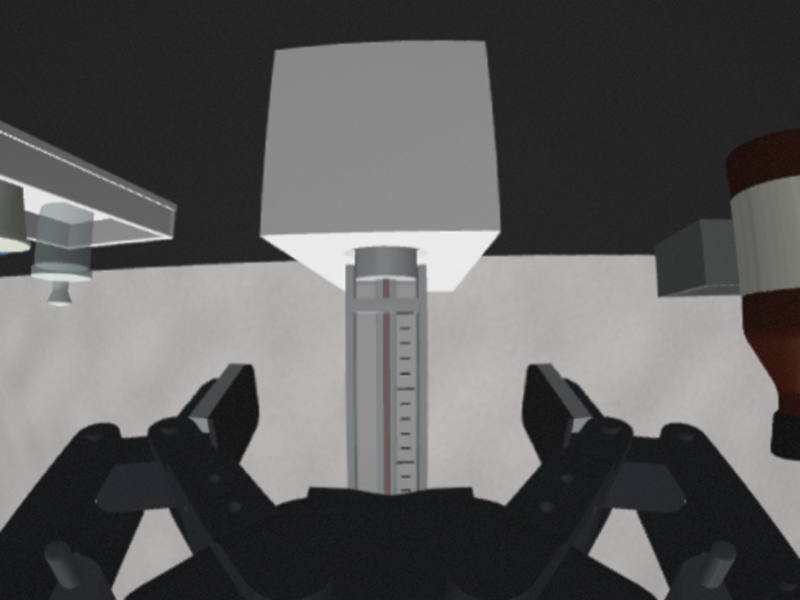

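View pics/g2z.png

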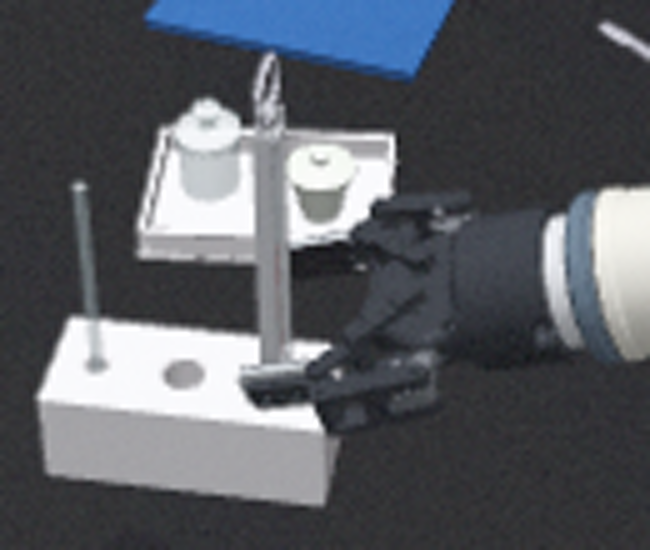

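Request:
play_rows(rows=[[40, [0, -0.1, 0], [0, 0, 0]], [80, [0, -0.1, 0], [0, 0, 0]], [120, [0, -0.1, 0], [0, 0, 0]], [145, [0, -0.1, 0], [0, 0, 0]], [155, [0, -0.1, 0], [0, 0, 0]], [160, [0, -0.1, 0], [0, 0, 0]], [160, [0, -0.1, 0], [0, 0, 0]]], squeeze=20)

```text
clock: 9.5
eef_pos: [628.5, 249.9, 93.7]
tcp_rot: [3.126, 1.216, 3.006]
contact_force: [0.0, -0.2, -0.7]
opening: 0.371
```

```bash
python3 snap.py g3 wrist
```

```text
9.5 [0.7459 0.7509 2.2023 4.0712 1.0981 1.4158] [628.5279 249.8537  93.7488] [3.126  1.2159 3.0061] [ 0.0074 -0.2043 -0.664 ] 0.371131459703725
```

View pics/g3_wrist.png

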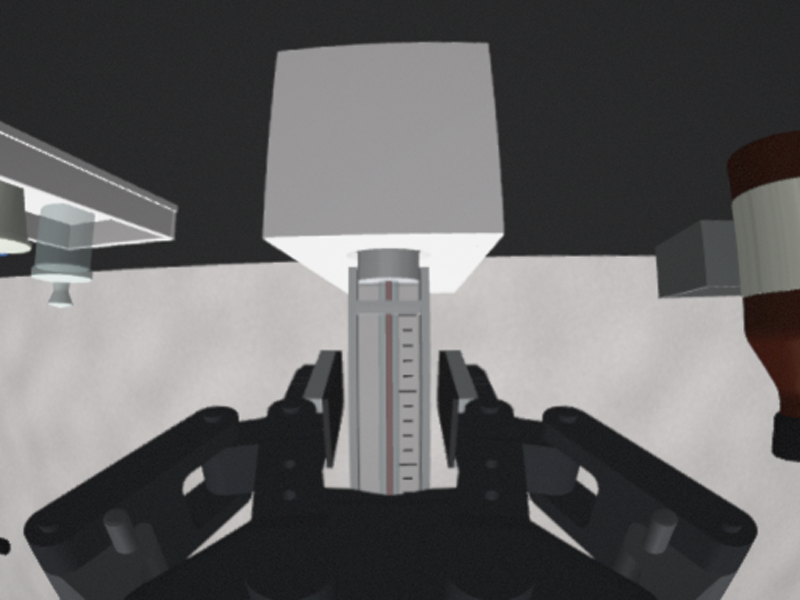

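Request:
play_rows(rows=[[166, [0, -0.04, 0], [0, 0, 0]], [172, [0, -0.04, 0], [0, 0, 0]], [176, [0, -0.04, 0], [0, 0, 0]], [180, [0, -0.04, 0], [0, 0, 0]], [184, [0, -0.04, 0], [0, 0, 0]], [190, [0, -0.04, 0], [0, 0, 0]], [200, [0, -0.04, 0], [0, 0, 0]], [210, [0, -0.04, 0], [0, 0, 0]], [210, [0, -0.04, 0], [0, 0, 0]]], squeeze=20)

```text
clock: 10.3
eef_pos: [628.5, 249.4, 93.8]
tcp_rot: [3.126, 1.216, 3.006]
contact_force: [0.4, -0.4, -0.4]
opening: 0.275
```

```bash
python3 snap.py g4 wrist
```

```text
10.3 [0.7452 0.7508 2.203  4.0704 1.0985 1.4164] [628.4809 249.3931  93.7906] [3.1262 1.2159 3.0062] [ 0.3633 -0.3598 -0.4384] 0.2751459539876142
```

View pics/g4_wrist.png

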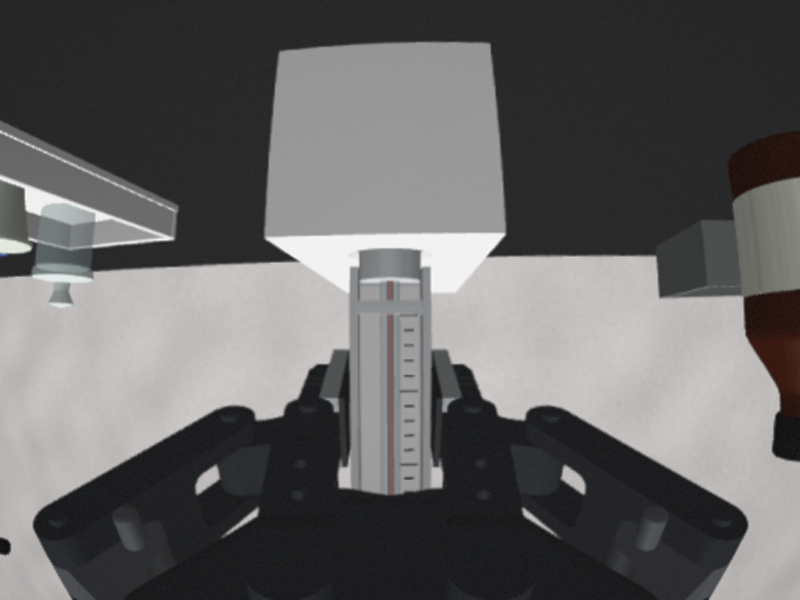

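Request:
play_rows(rows=[[210, [-0.47, 0, -0.17], [0, 0, 0]], [210, [-1.41, 0.01, -0.52], [0, 0, 0]], [210, [-2.35, 0.01, -0.87], [0, 0, 0]], [210, [-3.75, 0.02, -1.39], [0, 0, 0]], [210, [-5.16, 0.03, -1.91], [0, 0, 0]], [210, [-6.57, 0.04, -2.43], [0, 0, 0]], [210, [-7.97, 0.04, -2.95], [0, 0, 0]], [210, [-8.91, 0.05, -3.3], [0, 0, 0]], [210, [-9.38, 0.05, -3.47], [0, 0, 0]], [210, [-9.38, 0.05, -3.47], [0, 0, 0]], [210, [-9.38, 0.05, -3.47], [0, 0, 0]]])

```text
clock: 11.27
eef_pos: [628.5, 249.4, 194.0]
tcp_rot: [3.124, 1.216, 3.004]
contact_force: [0.1, 0.2, -1.5]
opening: 0.279
```

```bash
python3 snap.py l1 wrist side; python3 - <<'E'
from h import *
p,d,T,k=load("l1_side.npz"); 
cv2.imwrite("pics/l1z.png",cv2.resize(p[160:320,170:320,::-1],None,fx=4,fy=3.7,interpolation=cv2.INTER_CUBIC))
E
```

```text
11.2667 [0.7451 0.5113 2.2184 4.181  0.9737 1.2004] [628.4629 249.3635 193.9757] [3.1241 1.2159 3.0043] [ 0.0594  0.2215 -1.5268] 0.27874301053852574
```

View pics/l1_wrist.png

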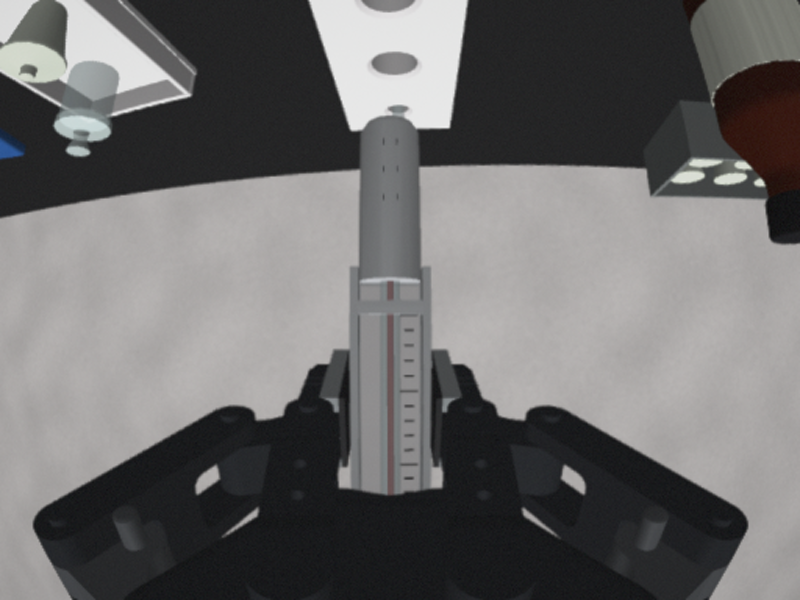

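View pics/l1z.png

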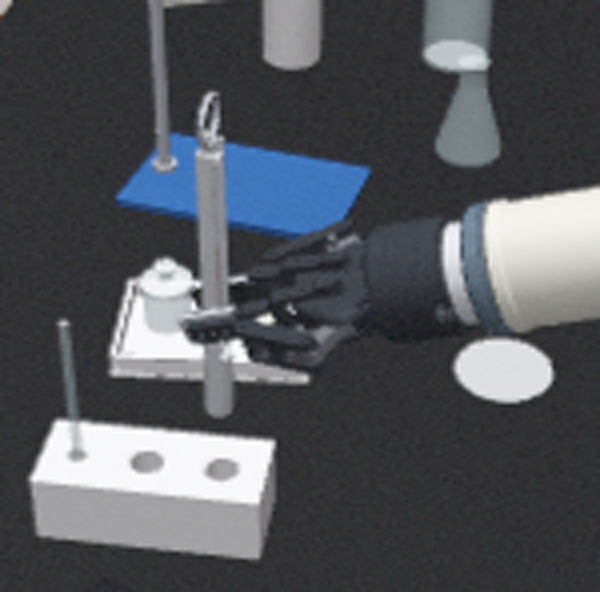

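```bash
python3 - <<'E'
from h import *; from mv import *
np.set_printoptions(suppress=True,precision=3)
p,d,T,k=load("f2_wrist.npz")
for n,u,v,z in [("flask foot",628,362,0),("flask rim",662,391,105),("beaker foot",711,386,0),("beaker rim",741,411,95),("wash foot",754,292,0),("watch",414,301,5)]: print(n,wonz(u*.64,v*.64,z,T,k).round())
P,R=cur(); f=R[:,2]; psi=np.arctan2(f[1],f[0]); print("psi",psi,"x",R[:,0],"y",R[:,1],"tilt",np.degrees(np.arcsin(-f[2])))
e=np.array([611.5,253.5])-P[:2]; fh=np.array([np.cos(psi),np.sin(psi)]); lh=np.array([-fh[1],fh[0]]); print("fwd",e@fh,"lat",e@lh)
E
```

```text
flask foot [ 444. -251.    0.]
flask rim [ 447. -248.  105.]
beaker foot [ 459. -441.    0.]
beaker rim [ 458. -433.   95.]
wash foot [ 631. -436.    0.]
watch [419.  84.   5.]
psi -0.11913338998451871 x [-0.345  0.046 -0.937] y [0.121 0.993 0.005] tilt 20.385557191396252
fwd -17.19313421711415 lat 2.236180540457835
```

```bash
cat >> mv.py <<'E'
def goto(P,dpsi,s):
    p0,R0=cur(); R1=Ro.from_euler('z',dpsi).as_matrix()@R0
    a,b=rel(P,R1,p0,R0); print("full",a.round(2),b.round(3))
    for t in s: print("[210,[%.1f,%.1f,%.1f],[%.3f,%.3f,%.3f]],"%(*(a*t),*(b*t)))
E
python3 - <<'E'
from mv import *
t=np.linspace(0,1,25)[1:]; s=t*t*(3-2*t)
goto([606.8,-151.3,194.5],-.122,s)
E
```

```text
full [ -1.26 -40.02   2.41] [ 0.114 -0.001  0.042]
[210,[-0.0,-0.2,0.0],[0.001,-0.000,0.000]],
[210,[-0.0,-0.8,0.0],[0.002,-0.000,0.001]],
[210,[-0.1,-1.7,0.1],[0.005,-0.000,0.002]],
[210,[-0.1,-3.0,0.2],[0.008,-0.000,0.003]],
[210,[-0.1,-4.5,0.3],[0.013,-0.000,0.005]],
[210,[-0.2,-6.3,0.4],[0.018,-0.000,0.007]],
[210,[-0.3,-8.2,0.5],[0.024,-0.000,0.009]],
[210,[-0.3,-10.4,0.6],[0.030,-0.000,0.011]],
[210,[-0.4,-12.7,0.8],[0.036,-0.000,0.013]],
[210,[-0.5,-15.1,0.9],[0.043,-0.000,0.016]],
[210,[-0.5,-17.5,1.1],[0.050,-0.000,0.019]],
[210,[-0.6,-20.0,1.2],[0.057,-0.000,0.021]],
[210,[-0.7,-22.5,1.4],[0.064,-0.000,0.024]],
[210,[-0.8,-25.0,1.5],[0.071,-0.000,0.027]],
[210,[-0.9,-27.4,1.6],[0.078,-0.000,0.029]],
[210,[-0.9,-29.6,1.8],[0.085,-0.000,0.031]],
[210,[-1.0,-31.8,1.9],[0.091,-0.000,0.034]],
[210,[-1.1,-33.8,2.0],[0.096,-0.000,0.036]],
[210,[-1.1,-35.5,2.1],[0.102,-0.001,0.038]],
[210,[-1.2,-37.1,2.2],[0.106,-0.001,0.039]],
[210,[-1.2,-38.3,2.3],[0.109,-0.001,0.041]],
[210,[-1.2,-39.2,2.4],[0.112,-0.001,0.042]],
[210,[-1.2,-39.8,2.4],[0.114,-0.001,0.042]],
[210,[-1.3,-40.0,2.4],[0.114,-0.001,0.042]],
```

Request:
play_rows(rows=[[210, [0, -0.2, 0], [0.001, 0, 0]], [210, [0, -0.8, 0], [0.002, 0, 0.001]], [210, [-0.1, -1.7, 0.1], [0.005, 0, 0.002]], [210, [-0.1, -3, 0.2], [0.008, 0, 0.003]], [210, [-0.1, -4.5, 0.3], [0.013, 0, 0.005]], [210, [-0.2, -6.3, 0.4], [0.018, 0, 0.007]], [210, [-0.3, -8.2, 0.5], [0.024, 0, 0.009]], [210, [-0.3, -10.4, 0.6], [0.03, 0, 0.011]], [210, [-0.4, -12.7, 0.8], [0.036, 0, 0.013]], [210, [-0.5, -15.1, 0.9], [0.043, 0, 0.016]], [210, [-0.5, -17.5, 1.1], [0.05, 0, 0.019]], [210, [-0.6, -20, 1.2], [0.057, 0, 0.021]]])

```text
clock: 12.37
eef_pos: [617.0, 47.8, 193.7]
tcp_rot: [3.126, 1.215, 2.945]
contact_force: [1.0, -0.2, -0.7]
opening: 0.275
```

Request:
play_rows(rows=[[210, [-0.1, -2.5, 0.1], [0.007, 0, 0.003]], [210, [-0.2, -5.0, 0.2], [0.014, 0, 0.005]], [210, [-0.2, -7.4, 0.2], [0.021, 0, 0.008]], [210, [-0.2, -9.6, 0.3], [0.028, 0, 0.01]], [210, [-0.2, -11.8, 0.3], [0.034, 0, 0.012]], [210, [-0.3, -13.8, 0.3], [0.04, 0, 0.014]], [210, [-0.3, -15.6, 0.3], [0.045, 0, 0.016]], [210, [-0.3, -17.1, 0.2], [0.049, 0, 0.018]], [210, [-0.3, -18.3, 0.2], [0.053, 0, 0.02]], [210, [-0.3, -19.2, 0.2], [0.055, 0, 0.021]], [210, [-0.3, -19.8, 0.1], [0.057, 0, 0.021]], [210, [-0.3, -20, 0.1], [0.057, 0, 0.021]]])

```text
clock: 13.37
eef_pos: [582.6, -149.0, 195.3]
tcp_rot: [3.126, 1.214, 2.883]
contact_force: [-0.6, -0.2, -1.5]
opening: 0.276
```

```bash
python3 snap.py p1 side scene; python3 - <<'E'
from mv import *
np.set_printoptions(suppress=True,precision=3)
P,R=cur(); f=R[:,2]; print("psi",np.arctan2(f[1],f[0]),"y",R[:,1])
from h import *
p,d,T,k=load("p1_side.npz"); 
cv2.imwrite("pics/p1a.png",cv2.resize(p[90:260,170:300,::-1],None,fx=4.5,fy=3.5,interpolation=cv2.INTER_CUBIC))
p,d,T,k=load("p1_scene.npz"); 
cv2.imwrite("pics/p1b.png",cv2.resize(p[150:290,200:320,::-1],None,fx=5,fy=4.2,interpolation=cv2.INTER_CUBIC))
E
```

```text
13.3667 [-0.2651  0.429   2.5064  3.116   1.0083  1.5821] [ 582.6351 -148.9572  195.269 ] [3.1264 1.2144 2.8833] [-0.632  -0.2184 -1.4887] 0.2755995628053268
psi -0.24121777121609794 y [0.241 0.971 0.005]
```

View pics/p1a.png

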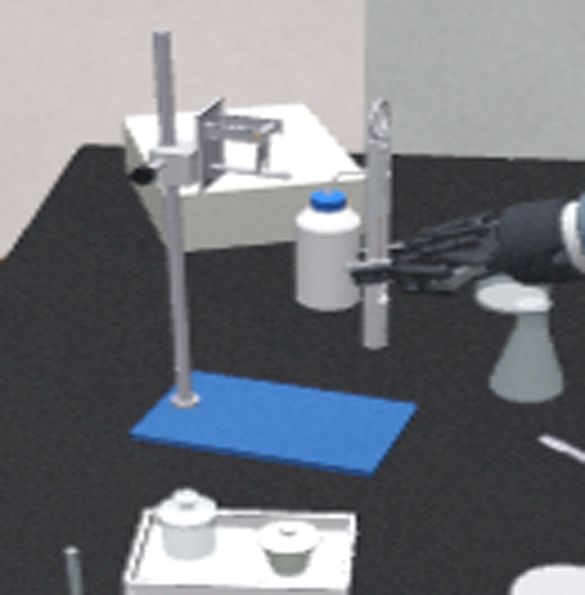

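View pics/p1b.png

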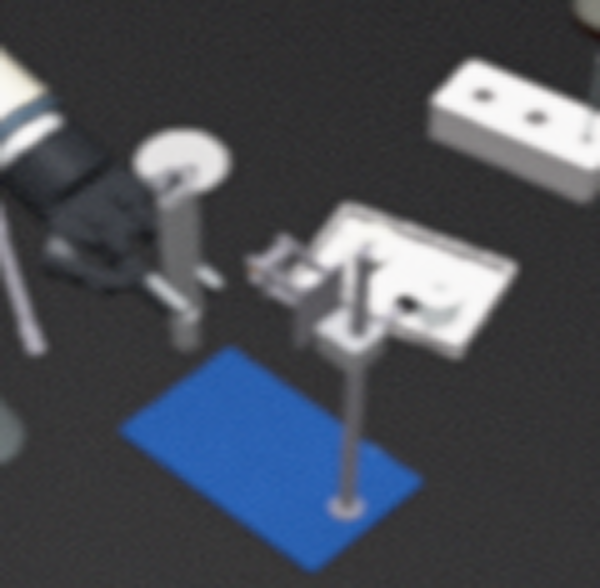

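```bash
python3 - <<'E'
from mv import *
t=np.linspace(0,1,10)[1:]; s=t*t*(3-2*t)
goto([582.8,-145.4,126.8],0,s)
E
```

```text
full [6.47 0.24 2.3 ] [0. 0. 0.]
[210,[0.2,0.0,0.1],[0.000,0.000,0.000]],
[210,[0.8,0.0,0.3],[0.000,0.000,0.000]],
[210,[1.7,0.1,0.6],[0.000,0.000,0.000]],
[210,[2.7,0.1,1.0],[0.000,0.000,0.000]],
[210,[3.8,0.1,1.3],[0.000,0.000,0.000]],
[210,[4.8,0.2,1.7],[0.000,0.000,0.000]],
[210,[5.6,0.2,2.0],[0.000,0.000,0.000]],
[210,[6.2,0.2,2.2],[0.000,0.000,0.000]],
[210,[6.5,0.2,2.3],[0.000,0.000,0.000]],
```

Request:
play_rows(rows=[[210, [0.2, 0, 0.1], [0, 0, 0]], [210, [0.8, 0, 0.3], [0, 0, 0]], [210, [1.7, 0.1, 0.6], [0, 0, 0]], [210, [2.7, 0.1, 1], [0, 0, 0]], [210, [3.8, 0.1, 1.3], [0, 0, 0]], [210, [4.8, 0.2, 1.7], [0, 0, 0]], [210, [5.6, 0.2, 2], [0, 0, 0]], [210, [6.2, 0.2, 2.2], [0, 0, 0]], [210, [6.5, 0.2, 2.3], [0, 0, 0]], [210, [6.5, 0.2, 2.3], [0, 0, 0]], [210, [6.5, 0.2, 2.3], [0, 0, 0]]])

```text
clock: 14.38
eef_pos: [583.0, -145.0, 126.4]
tcp_rot: [3.127, 1.215, 2.886]
contact_force: [-0.5, 0.2, -1.0]
opening: 0.272
```

```bash
python3 snap.py p2 side scene wrist; python3 - <<'E'
from mv import *
from h import *
p,d,T,k=load("p2_side.npz"); 
cv2.imwrite("pics/p2a.png",cv2.resize(p[100:180,200:280,::-1],None,fx=7,fy=7,interpolation=cv2.INTER_CUBIC))
p,d,T,k=load("p2_scene.npz"); 
cv2.imwrite("pics/p2b.png",cv2.resize(p[170:250,220:300,::-1],None,fx=7,fy=7,interpolation=cv2.INTER_CUBIC))
E
```

```text
14.3833 [-0.2535  0.6739  2.5011  3.1283  1.2483  1.5758] [ 583.0123 -145.0477  126.4288] [3.1268 1.2149 2.8858] [-0.5183  0.1843 -1.0266] 0.2722527652708272
```

View pics/p2a.png

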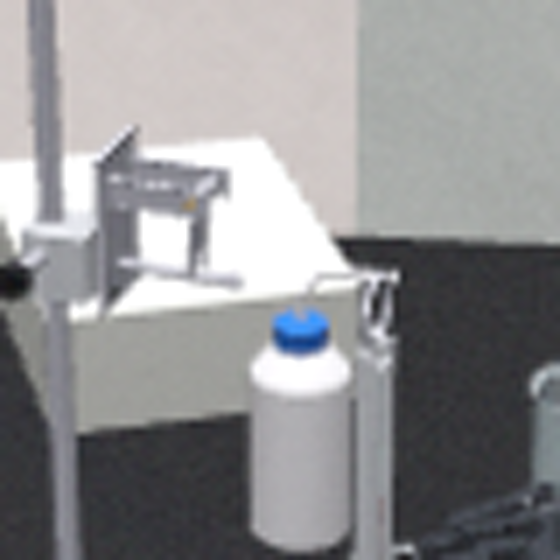

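View pics/p2b.png

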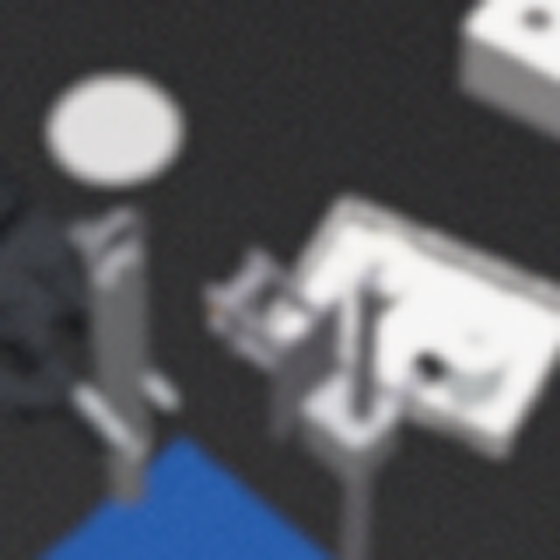

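View pics/p2_wrist.png

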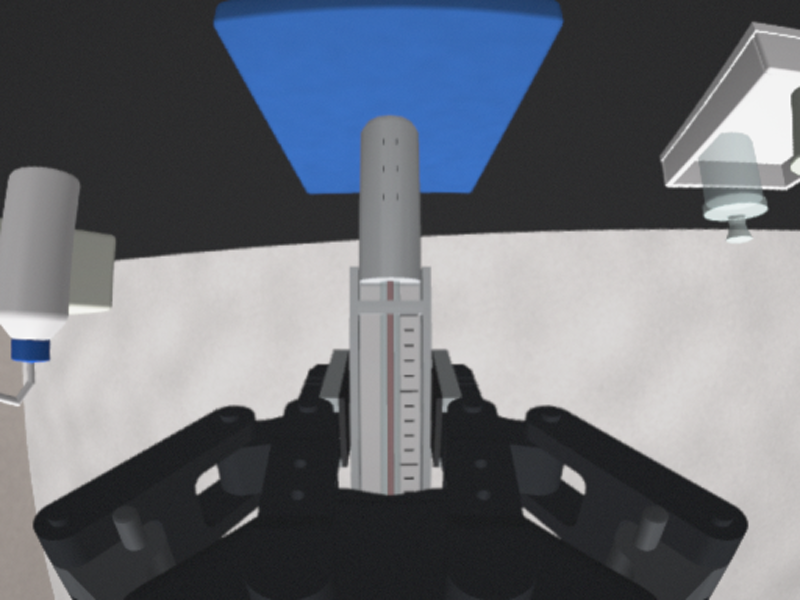

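```bash
python3 - <<'E'
from mv import *; from h import *
np.set_printoptions(suppress=True,precision=1)
p,d,T,k=load("p2_side.npz"); u=np.array([.971,-.239,0]); n=np.array([.239,.971,0]); B=np.array([633.3,-157.8,285])
def on(U,V):
    o,r=ray(U,V,T,k); X=o+r*((B-o)@n)/(r@n); return X,(X-B)@u
for nm,(a,b) in dict(ring_c=(380,306),ring_top=(379,272),ring_bot=(380,338),ball=(235,281),pegplate=(118,262)).items(): print(nm,*on(200+a/7,100+b/7))
P,_=cur(); print("eye pred",P-17.2*u+[0,0,154.2])
E
```

```text
ring_c [ 563.6 -140.7  280.7] -71.74897792474117
ring_top [ 564.3 -140.8  297.6] -71.0339753555304
ring_bot [ 563.4 -140.6  264.6] -71.9810077692071
ball [ 631.6 -157.4  282.3] -1.7864106089862946
pegplate [ 687.7 -171.2  283. ] 56.04452381673544
eye pred [ 566.5 -141.2  281.5]
```

```bash
python3 - <<'E'
from mv import *
P,R=cur(); u=np.array([.971,-.239,0]); n=np.array([.239,.971,0]); B=np.array([633.3,-157.8,285])
print("lat now",(P-B)@n,"along",(P-B)@u-17.2, R.T@u)
B2=B+u*(17.2+0)
goto([B2[0],B2[1],126.8],0,[1])
E
```

```text
lat now 0.13354016530426988 along -68.85770372103816 [-0.34713895  0.00101037  0.9377929 ]
full [-2.35 -0.01  6.47] [0. 0. 0.]
[210,[-2.3,-0.0,6.5],[0.000,0.000,0.000]],
```

Request:
play_rows(rows=[[210, [-0.1, 0, 0.3], [0, 0, 0]], [210, [-0.4, 0, 1], [0, 0, 0]], [210, [-0.7, 0, 1.9], [0, 0, 0]], [210, [-1.0, 0, 2.8], [0, 0, 0]], [210, [-1.35, 0, 3.7], [0, 0, 0]], [210, [-1.65, 0, 4.5], [0, 0, 0]], [210, [-1.95, 0, 5.3], [0, 0, 0]], [210, [-2.25, 0, 6.1], [0, 0, 0]], [210, [-2.5, 0, 6.8], [0, 0, 0]], [210, [-2.7, 0, 7.3], [0, 0, 0]], [210, [-2.8, 0, 7.6], [0, 0, 0]], [210, [-2.8, 0, 7.6], [0, 0, 0]]])

```text
clock: 15.53
eef_pos: [662.2, -164.9, 126.6]
tcp_rot: [3.127, 1.216, 2.885]
contact_force: [-0.7, 0.2, -1.5]
opening: 0.278
```

```bash
cat > zz.py <<'E'
import sys
from h import *
t=sys.argv[1]
p,d,T,k=load(t+"_side.npz"); cv2.imwrite(f"pics/{t}a.png",cv2.resize(p[100:180,200:280,::-1],None,fx=7,fy=7,interpolation=cv2.INTER_CUBIC))
p,d,T,k=load(t+"_scene.npz"); cv2.imwrite(f"pics/{t}b.png",cv2.resize(p[170:250,220:300,::-1],None,fx=7,fy=7,interpolation=cv2.INTER_CUBIC))
E
python3 snap.py p3 side scene; python3 zz.py p3
```

```text
15.5333 [-0.2513  0.6587  2.3383  3.13    1.0712  1.578 ] [ 662.1887 -164.8642  126.5605] [3.1269 1.2158 2.8854] [-0.7338  0.2028 -1.472 ] 0.27764243817958006
```

View pics/p3a.png

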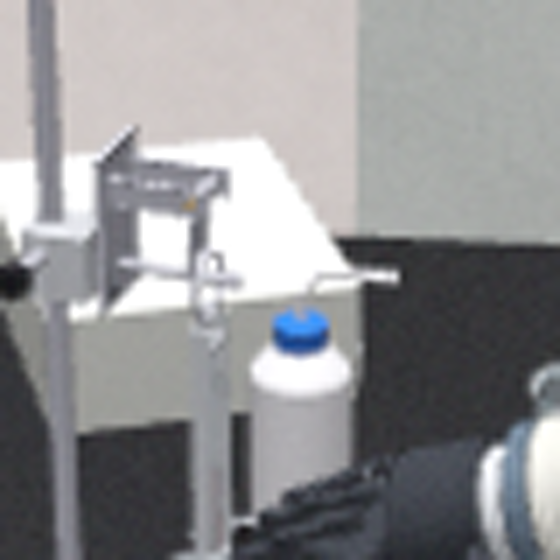

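View pics/p3b.png

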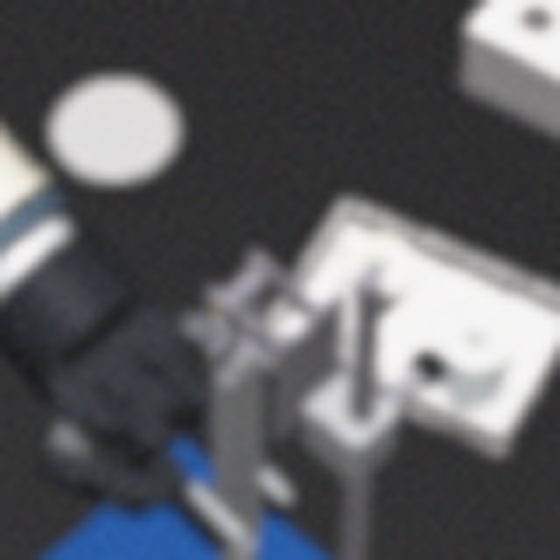

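Request:
play_rows(rows=[[210, [-0.1, 0, 0.2], [0, 0, 0]], [210, [-0.2, 0, 0.5], [0, 0, 0]], [210, [-0.3, 0, 0.9], [0, 0, 0]], [210, [-0.5, 0, 1.3], [0, 0, 0]], [210, [-0.6, 0, 1.7], [0, 0, 0]], [210, [-0.8, 0, 2.1], [0, 0, 0]], [210, [-0.9, 0, 2.5], [0, 0, 0]], [210, [-1.05, 0, 2.8], [0, 0, 0]], [210, [-1.1, 0, 3.0], [0, 0, 0]], [210, [-1.15, 0, 3.1], [0, 0, 0]], [210, [-1.15, 0, 3.1], [0, 0, 0]]])

```text
clock: 16.55
eef_pos: [693.9, -172.7, 126.5]
tcp_rot: [3.127, 1.215, 2.885]
contact_force: [-0.5, 0.4, -1.9]
opening: 0.275
```

```bash
python3 snap.py p4 side scene; python3 zz.py p4
```

```text
16.55 [-0.2506  0.6636  2.2719  3.1304  1.0095  1.5787] [ 693.9267 -172.7417  126.5006] [3.1269 1.2155 2.8854] [-0.47    0.4274 -1.9367] 0.274525201798629
```

View pics/p4a.png

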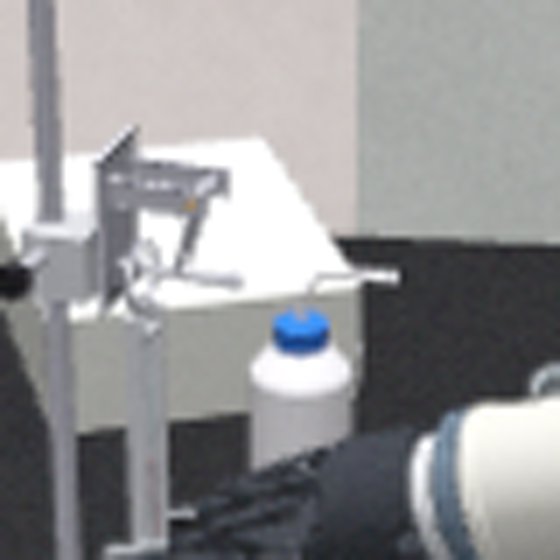

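View pics/p4b.png

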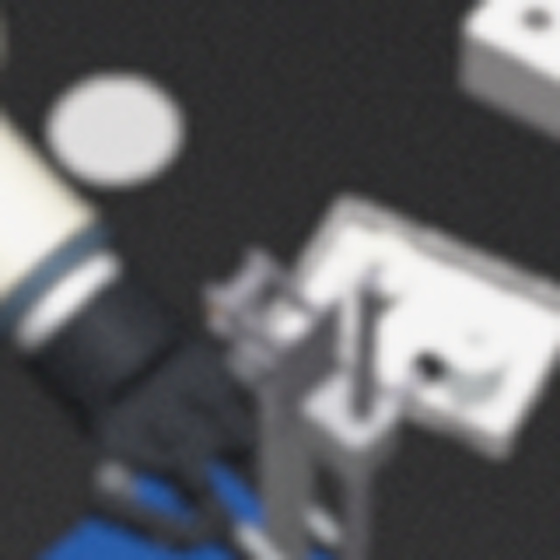

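Request:
play_rows(rows=[[210, [-0.05, 0, 0.12], [0, 0, 0]], [210, [-0.09, 0, 0.23], [0, 0, 0]], [210, [0.0, 0, 0.26], [0, 0, 0]], [210, [0.1, 0, 0.3], [0, 0, 0]], [210, [0.19, 0, 0.33], [0, 0, 0]], [210, [0.28, 0, 0.37], [0, 0, 0]], [210, [0.28, 0, 0.37], [0, 0, 0]], [210, [0.28, 0, 0.37], [0, 0, 0]]])

```text
clock: 17.32
eef_pos: [696.1, -173.2, 122.3]
tcp_rot: [3.127, 1.215, 2.885]
contact_force: [0.0, -0.3, -1.5]
opening: 0.276
```

```bash
python3 snap.py p5 side; python3 - <<'E'
from h import *
p,d,T,k=load("p5_side.npz"); cv2.imwrite("pics/p5a.png",cv2.resize(p[100:180,200:280,::-1],None,fx=7,fy=7,interpolation=cv2.INTER_CUBIC))
E
```

```text
17.3167 [-0.2505  0.6744  2.2662  3.1305  1.0141  1.5787] [ 696.1062 -173.2486  122.3435] [3.1268 1.215  2.8853] [ 0.0424 -0.3303 -1.4845] 0.27616221553269654
```

View pics/p5a.png

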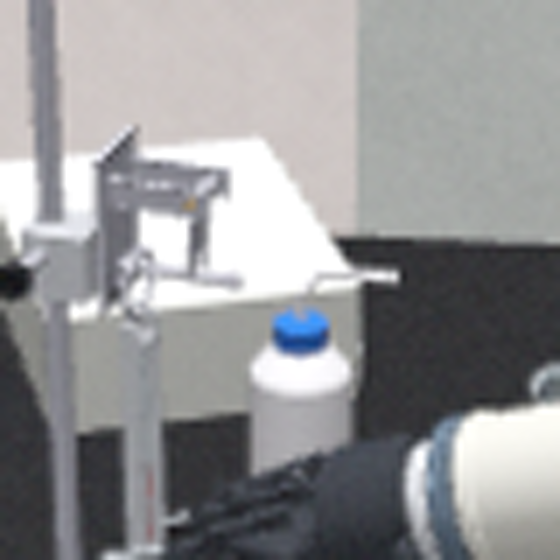

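The keeper is shut behind the eye. The force readings show the weight is still in the hand, so I'll lower in small steps until the eye rests on the peg.

Request:
play_rows(rows=[[210, [0.05, 0, 0.02], [0, 0, 0]], [210, [0.09, 0, 0.03], [0, 0, 0]], [210, [0.09, 0, 0.03], [0, 0, 0]]])

```text
clock: 17.62
eef_pos: [696.1, -173.3, 121.5]
tcp_rot: [3.127, 1.215, 2.885]
contact_force: [-0.3, -0.5, -0.8]
opening: 0.277
```

Request:
play_rows(rows=[[210, [0.05, 0, 0.02], [0, 0, 0]], [210, [0.09, 0, 0.03], [0, 0, 0]], [210, [0.09, 0, 0.03], [0, 0, 0]]])

```text
clock: 17.87
eef_pos: [696.0, -173.3, 120.5]
tcp_rot: [3.127, 1.215, 2.885]
contact_force: [0.2, -0.2, -1.3]
opening: 0.277
```

Request:
play_rows(rows=[[210, [0.05, 0, 0.02], [0, 0, 0]], [210, [0.05, 0, 0.02], [0, 0, 0]], [210, [0.05, 0, 0.02], [0, 0, 0]]])

```text
clock: 18.12
eef_pos: [696.1, -173.2, 120.0]
tcp_rot: [3.127, 1.215, 2.885]
contact_force: [-0.5, 0.4, -0.5]
opening: 0.279
```

```bash
python3 snap.py p6
```

```text
18.1167 [-0.2505  0.6805  2.2656  3.1306  1.0198  1.5785] [ 696.1095 -173.2222  120.0387] [3.1269 1.2152 2.8854] [-0.5482  0.4433 -0.5182] 0.27862565990961924
```

Request:
play_rows(rows=[[210, [0.05, 0, 0.02], [0, 0, 0]], [210, [0.05, 0, 0.02], [0, 0, 0]], [210, [0.05, 0, 0.02], [0, 0, 0]]])

```text
clock: 18.37
eef_pos: [696.2, -173.3, 119.7]
tcp_rot: [3.127, 1.216, 2.885]
contact_force: [-0.1, -0.2, -1.0]
opening: 0.28
```

Request:
play_rows(rows=[[210, [0.05, 0, 0.02], [0, 0, 0]], [210, [0.05, 0, 0.02], [0, 0, 0]]])

```text
clock: 18.53
eef_pos: [696.5, -173.3, 119.5]
tcp_rot: [3.127, 1.217, 2.885]
contact_force: [0.0, -0.4, 1.5]
opening: 0.271
```

Request:
play_rows(rows=[[210, [0.05, 0, 0.02], [0, 0, 0]], [210, [0.05, 0, 0.02], [0, 0, 0]]])

```text
clock: 18.7
eef_pos: [696.7, -173.4, 119.3]
tcp_rot: [3.127, 1.217, 2.885]
contact_force: [-0.6, -0.5, 5.5]
opening: 0.275
```

```bash
python3 snap.py p7 side wrist scene; python3 zz.py p7
```

```text
18.7 [-0.2505  0.6842  2.2645  3.1307  1.0246  1.5785] [ 696.6971 -173.3826  119.3323] [3.1266 1.2175 2.8852] [-0.5974 -0.5067  5.4805] 0.27461096573501786
```

View pics/p7a.png

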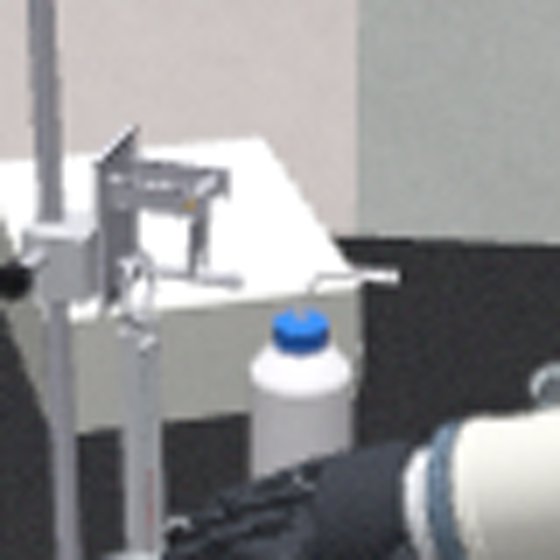

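View pics/p7_wrist.png

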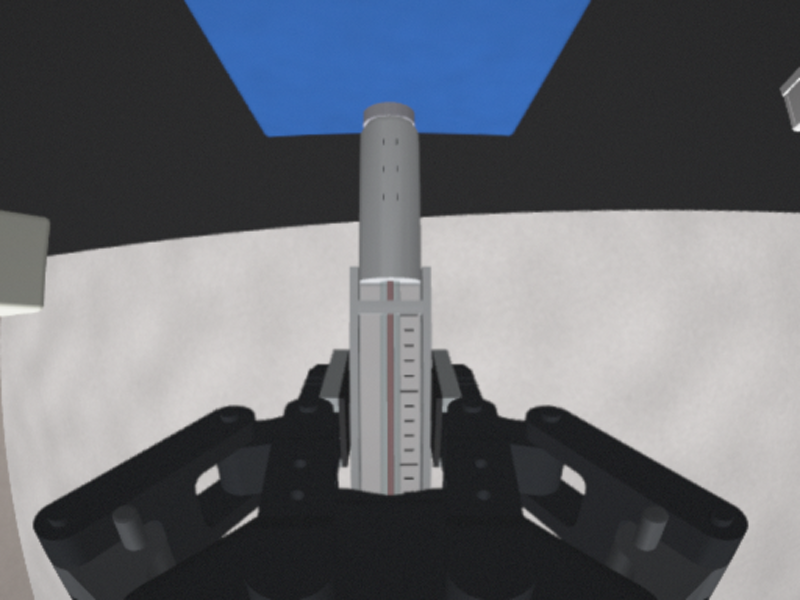

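Request:
play_rows(rows=[[210, [-0.05, 0, -0.02], [0, 0, 0]], [210, [-0.05, 0, -0.02], [0, 0, 0]], [210, [-0.05, 0, -0.02], [0, 0, 0]]])

```text
clock: 19.1
eef_pos: [696.3, -173.3, 119.3]
tcp_rot: [3.127, 1.216, 2.885]
contact_force: [-0.1, 0.6, 5.2]
opening: 0.276
```

Request:
play_rows(rows=[[210, [-0.03, 0, -0.01], [0, 0, 0]], [210, [-0.03, 0, -0.01], [0, 0, 0]], [210, [-0.03, 0, -0.01], [0, 0, 0]]])

```text
clock: 19.35
eef_pos: [696.2, -173.3, 119.4]
tcp_rot: [3.127, 1.215, 2.885]
contact_force: [-0.5, -0.9, 4.2]
opening: 0.275
```

Request:
play_rows(rows=[[210, [-0.03, 0, -0.01], [0, 0, 0]], [210, [-0.03, 0, -0.01], [0, 0, 0]], [210, [-0.03, 0, -0.01], [0, 0, 0]]])

```text
clock: 19.6
eef_pos: [696.0, -173.2, 119.4]
tcp_rot: [3.127, 1.215, 2.885]
contact_force: [0.6, -0.5, 2.2]
opening: 0.276
```

Request:
play_rows(rows=[[210, [-0.01, 0, 0], [0, 0, 0]], [195, [-0.01, 0, 0], [0, 0, 0]], [188, [-0.01, 0, 0], [0, 0, 0]], [183, [-0.01, 0, 0], [0, 0, 0]], [179, [-0.01, 0, 0], [0, 0, 0]], [175, [-0.01, 0, 0], [0, 0, 0]], [170, [-0.01, 0, 0], [0, 0, 0]], [165, [-0.01, 0, 0], [0, 0, 0]], [160, [-0.01, 0, 0], [0, 0, 0]], [150, [-0.01, 0, 0], [0, 0, 0]], [140, [-0.01, 0, 0], [0, 0, 0]]])

```text
clock: 20.52
eef_pos: [696.2, -173.3, 119.7]
tcp_rot: [3.127, 1.215, 2.885]
contact_force: [-0.1, -0.3, 0.2]
opening: 0.45
```

```bash
python3 snap.py r1 side wrist
```

```text
20.5167 [-0.2505  0.6813  2.2654  3.1306  1.0203  1.5785] [ 696.1629 -173.2696  119.6833] [3.1269 1.2151 2.8854] [-0.0865 -0.271   0.1984] 0.45013239974134267
```

View pics/r1_wrist.png

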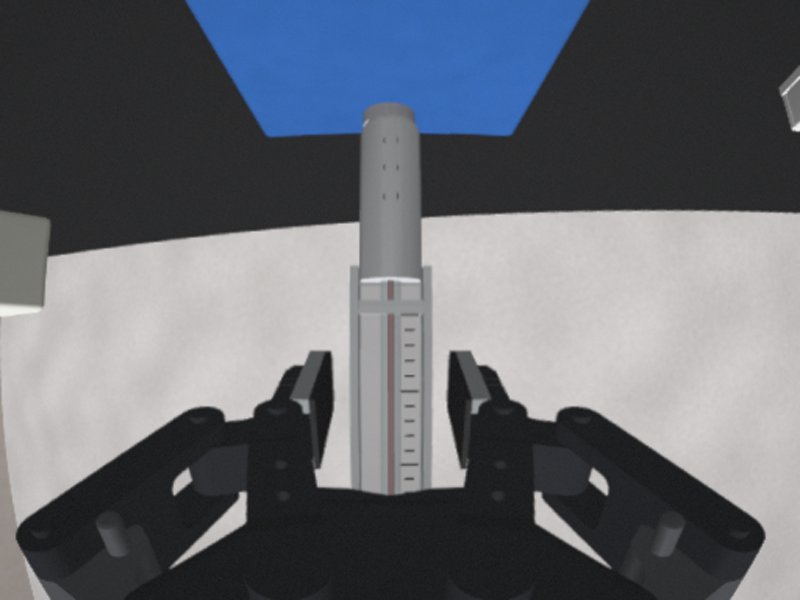

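Request:
play_rows(rows=[[100, [0, 0, 0], [0, 0, 0]], [60, [0, 0, 0], [0, 0, 0]], [30, [0, 0, 0], [0, 0, 0]], [20, [0, 0, 0], [0, 0, 0]], [20, [0.1, 0, -0.3], [0, 0, 0]], [20, [0.4, 0, -1], [0, 0, 0]], [20, [0.7, 0, -1.9], [0, 0, 0]], [20, [1.1, 0, -3], [0, 0, 0]], [20, [1.6, 0, -4.3], [0, 0, 0]], [20, [2.2, 0, -5.9], [0, 0, 0]], [20, [2.9, 0, -7.9], [0, 0, 0]], [20, [3.7, 0, -9.9], [0, 0, 0]]])

```text
clock: 21.62
eef_pos: [591.9, -147.4, 120.0]
tcp_rot: [3.127, 1.215, 2.885]
contact_force: [-0.3, -0.2, -0.7]
opening: 0.922
```

Request:
play_rows(rows=[[20, [0.7, 0, -2], [0, 0, 0]], [20, [1.3, 0, -3.5], [0, 0, 0]], [20, [1.7, 0, -4.5], [0, 0, 0]], [20, [1.8, 0, -5], [0, 0, 0]], [20, [1.8, 0, -5], [0, 0, 0]], [20, [1.8, 0, -5], [0, 0, 0]]])

```text
clock: 22.12
eef_pos: [542.0, -135.2, 120.0]
tcp_rot: [3.127, 1.215, 2.885]
contact_force: [0.6, 0.5, 1.0]
opening: 0.922
```

```bash
python3 snap.py r2 side wrist scene; python3 zz.py r2; python3 - <<'E'
from h import *
p,d,T,k=load("r2_side.npz"); cv2.imwrite("pics/r2c.png",cv2.resize(p[100:250,180:330,::-1],None,fx=4,fy=4,interpolation=cv2.INTER_CUBIC))
E
```

```text
22.1167 [-0.2559  0.733   2.5818  3.1269  1.3883  1.5736] [ 541.9702 -135.1581  120.0322] [3.1268 1.2151 2.8853] [0.6333 0.5039 0.9856] 0.921875784067287
```

View pics/r2a.png

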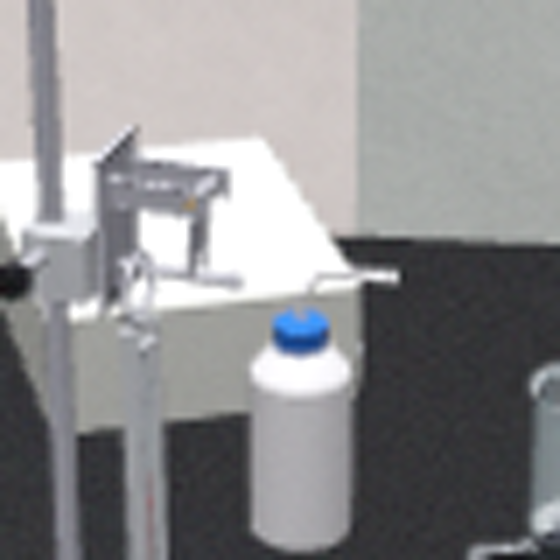

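View pics/r2c.png

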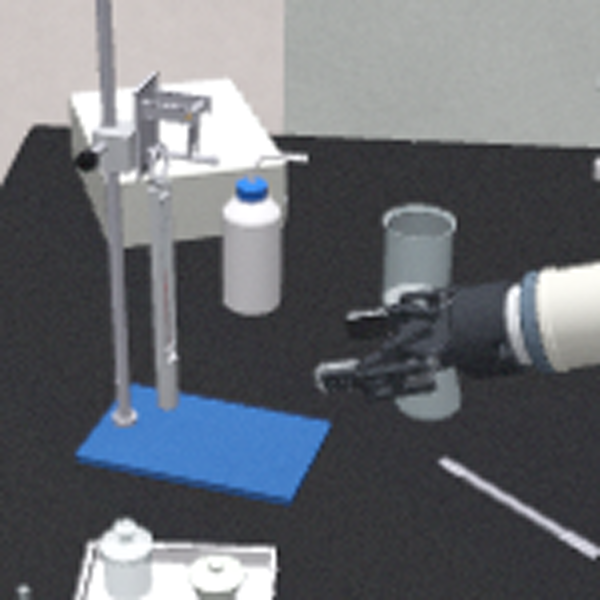

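View pics/r2_wrist.png

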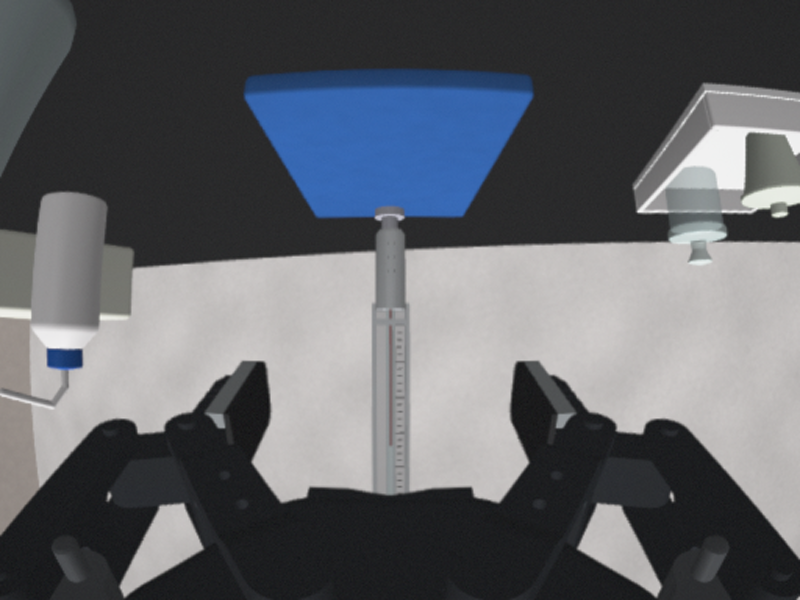

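The thermometer hangs on the peg, the keeper is shut and the hand is clear. I'll wait briefly and check that it is still.

Request:
play_rows(rows=[[20, [0, 0, 0], [0, 0, 0]], [20, [0, 0, 0], [0, 0, 0]], [20, [0, 0, 0], [0, 0, 0]], [20, [0, 0, 0], [0, 0, 0]], [20, [0, 0, 0], [0, 0, 0]], [20, [0, 0, 0], [0, 0, 0]], [20, [0, 0, 0], [0, 0, 0]], [20, [0, 0, 0], [0, 0, 0]], [20, [0, 0, 0], [0, 0, 0]], [20, [0, 0, 0], [0, 0, 0]], [20, [0, 0, 0], [0, 0, 0]], [20, [0, 0, 0], [0, 0, 0]]])

```text
clock: 23.27
eef_pos: [542.0, -135.1, 120.0]
tcp_rot: [3.127, 1.215, 2.885]
contact_force: [-0.1, -0.0, -0.0]
opening: 0.922
```

Request:
play_rows(rows=[[20, [0, 0, 0], [0, 0, 0]], [20, [0, 0, 0], [0, 0, 0]], [20, [0, 0, 0], [0, 0, 0]], [20, [0, 0, 0], [0, 0, 0]], [20, [0, 0, 0], [0, 0, 0]], [20, [0, 0, 0], [0, 0, 0]], [20, [0, 0, 0], [0, 0, 0]], [20, [0, 0, 0], [0, 0, 0]], [20, [0, 0, 0], [0, 0, 0]], [20, [0, 0, 0], [0, 0, 0]], [20, [0, 0, 0], [0, 0, 0]], [20, [0, 0, 0], [0, 0, 0]]])

```text
clock: 24.27
eef_pos: [542.0, -135.1, 120.0]
tcp_rot: [3.127, 1.215, 2.885]
contact_force: [-0.1, 0.6, 0.2]
opening: 0.922
```

```bash
python3 snap.py r3 side wrist; python3 - <<'E'
from h import *
for n in("side","wrist"):
    a=load(f"r2_{n}.npz")[0].astype(int);b=load(f"r3_{n}.npz")[0].astype(int)
    D=abs(a-b).max(-1); print(n,D.mean(),np.percentile(D,99.9),(D>40).sum(), [ (D[100:250,180:240]>40).sum() if n=="side" else (D[130:320,230:270]>40).sum()])
p=load("r3_side.npz")[0]; cv2.imwrite("pics/r3c.png",cv2.resize(p[100:180,190:250,::-1],None,fx=8,fy=7,interpolation=cv2.INTER_CUBIC))
E
```

```text
24.2667 [-0.2559  0.7332  2.5817  3.1269  1.3886  1.5736] [ 542.0145 -135.1406  120.0405] [3.1267 1.2153 2.8852] [-0.0902  0.5676  0.2071] 0.9216347610095563
side 2.6201171875 19.0 16 [np.int64(0)]
wrist 2.2637125651041665 42.39300000001094 220 [np.int64(17)]
```

View pics/r3c.png

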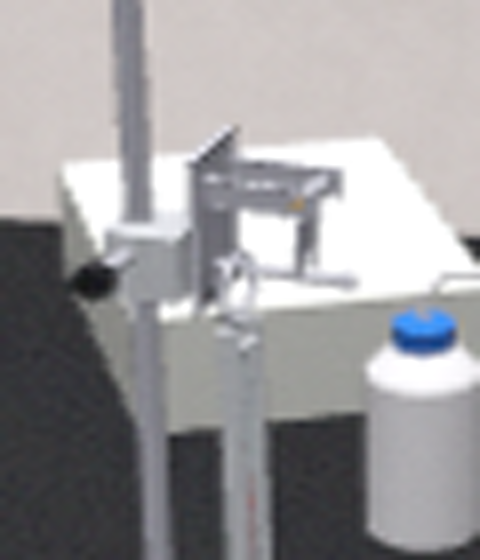

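```bash
python3 -c "
from rig import r
print(r.sign_off())"
```

```text
the job is handed in; nothing more can be done
None
```

The thermometer is hanging by its eye on the peg with the keeper shut behind it, and I handed the job in at about 24.3 s of the 51 s allowed.

I gripped the guard at 20 N, about 90 mm above its lower end, and lifted it 100 mm straight up. I carried it to the stand, slid the eye along the peg to about 6 mm from the plate, and lowered it onto the peg. Then I let go and backed the hand about 160 mm clear.

**Last checks**
- **Keeper:** the side camera showed it hanging straight down behind the eye.
- **Stillness:** two side pictures 2 s apart showed no change around the thermometer. The wrist pictures differed by 17 pixels over the threshold there (220 in the whole frame), which I did not look into.
- **Hand clear:** the force on the tool read about zero after release.
- **Other items:** I moved none of them and saw none disturbed in the last views. I did not measure their positions again.

**What disagreed**
- **Fixed cameras:** the scene and side cameras differed by 8–16 mm on where the stand base and block stand. I used the wrist camera instead, which was about 2 mm off sideways for the thermometer when the fingers closed on it.
- **Peg height:** it came out as about 282 mm in the side view and 287 mm from the wrist camera, against 285 mm in the text. I lowered the eye by feel.
- **Lowering force:** the feel for contact overshot to a reading of about 5.5 N, under the 15 N limit. I eased it to about 2 N before opening the fingers.

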